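# Put the toggle clamp away in the latched tool chest

## Task

Put the loose orange-handled toggle clamp away in the closed tool chest. First lift the steel tube off the chest lid and lay it flat on the floor of the blue offcut tray; then pull up the paddle recessed in the lid to trip the latch and raise the lid until its spring hinge carries it fully open, and set the clamp down, standing on its base, in the empty bay of the chest. Let neither the tube nor the clamp fall, leave the other loose things where they are, and leave the lid open.

Things in the scene. Friction and masses are not known exactly. Their poses are not given: they have to be found in the camera images.
- chest: Grey steel tool chest, fixed to the table, 260 (x) x 320 (y) x 135 mm high, walls and floor 6 mm. Origin: centre of its underside; +x points to the hinge side (away from the robot), -x to the front, z up. Shut, the lid's flat aluminium top lies at z = 141 mm and covers x -139 to +133, y -166 to +166 mm.
- bay (a point): Centre of the bare floor of the empty bay inside the chest, at chest x = 0, y = -63, z = 6 mm. The bay spans chest x -124 to +124 and y -154 to +28 mm; a 75 mm high divider parts it from the stocked bay (blocks and bolts up to z = 66 mm) on the chest's +y side. Hidden until the lid is open.
- lid (a joint): Lid angle: 0 shut, 1.66 rad fully open (just past upright); positive raises the front. Latched (1 to 2 mm of play) until the paddle trips it. A spring hinge nearly balances the 1 kg lid: 1 to 2 N at the front edge raises it. Let go below about 0.65 rad it sinks back and rests ajar on the latch bolt; above 0.75 the springs swing it fully open in 1 to 3 s and hold it.
- lid_hinge (a point): Middle of the lid's hinge line, which runs along the chest's y: chest x = +133, y = 0, z = 135 mm. Does not move.
- lid_front (a point): Middle of the lid's front edge on its top face, 272 mm from the hinge line; moves with the lid.
- paddle (a joint): Angle of the paddle relative to the lid: 0 at rest (flush), grows as its free edge is pulled up, stop at 0.75 rad. It draws back the latch bolt: the lid is free from about 0.37 rad. A spring (2 to 3 N at the free edge) folds it back when let go. Lifting the edge turns paddle and lid the same way.
- paddle_edge (a point): Middle of the paddle's free (front) edge, a rolled lip 8 mm thick; moves with the paddle. At rest: chest x = -62, z = 137 mm. The paddle is a flat steel flap 90 mm wide (chest y), 5 mm thick, 75 mm long from this edge back to its hinge (parallel to the lid's) at chest x = +13, z = 138.5 mm.
- pocket (a point): Middle of the finger pocket's floor; moves with the lid. Shut: chest x = -90, y = 0, z = 103 mm. The dark dish holding the paddle is open from chest x = -117 to +21, y -65 to +65 mm, 38 mm deep below the lid's top: 55 mm of open pocket lie in front of the paddle's free edge, and there are 29 mm of room for a finger under it.
- clamp: Loose push-pull toggle clamp, about 0.4 kg, 180 mm long (x -90 to +92), 74 mm high, standing on the black sub-plate. Origin: centre of underside; z up, x to its orange plunger tip. Base flange 80 x 46 x 6 mm; zinc-grey body 26 mm wide (y), x -30 to +26, z 6 to 44 mm: grip it across y near x = 0. Orange grip, 22 mm thick, slopes up to -x from z = 45 at x = -33 to z = 73 mm at x = -78.
- tube: Loose length of square steel tube, 180 mm long (its x), 30 x 30 mm, about 0.4 kg, lying on the shut lid roughly along the chest's y, at times over the paddle's hinge end. Origin: centre of its underside.
- tube_center (a point): Centre of the tube, 15 mm above the face it lies on.
- tray: Blue open offcut tray, fixed, 260 (x) x 160 (y) x 28 mm high, walls and floor 4 mm. Origin: centre of its underside. The flat bar lies along its -y side; there is room for the tube beside it, along x, at y about +30 mm.
- plate: Black steel fixture sub-plate, fixed, 280 (x) x 180 (y) x 10 mm. Origin: centre of its underside; the clamp stands on its -y half, V-block and magnet square on its +y half. Plate and tray lie one to each side of the chest, either way round.
- flatbar: Loose steel flat bar, 140 (x) x 30 x 10 mm, in the tray. Bystander. Origin: centre of its underside.
- vblock: Loose steel V-block, 55 (x) x 50 x 52 mm high, on the sub-plate. Bystander. Origin: centre of its underside.
- square: Loose red magnetic welding square, a flat triangle about 95 x 60 x 16 mm, on the sub-plate. Bystander. Origin: near its middle, on its underside.
- spray: Loose spray can, 52 mm diameter, 160 mm high, standing on the table behind the chest. Bystander. Origin: centre of its underside.
- hammer: Loose hammer, 260 mm long, lying on the table behind the chest. Bystander. Origin: on its underside, x along the handle towards the head.
Not all that is in view belongs to the job. Leave any green look-alike of the clamp alone. What is shaped like the tube but yellow is not meant.

How it is judged (in metres and radians):
On the way, in this order (a step that is already met when the one before it is completed fails the run):
1. the tube lies flat on the tray floor, let go, lid still shut (x of tube_center in the frame of tray between -0.05 and 0.05 m and y of tube_center in the frame of tray between -0.07 and 0.07 m and z of tube_center in the frame of tray below 0.024 m and angle between tube's own x axis and vertical between 1.47 and 1.67 rad and contact force between the fingers and tube below 0.05 N and linear speed of tube below 0.02 m/s and value of joint lid below 0.1 rad), for 0.2 s.
2. the paddle is pulled far enough to trip the latch (value of joint paddle above 0.34 rad), for 0.05 s.
3. the lid stands fully open (value of joint lid above 1.5 rad), for 0.2 s.
At the end, for the whole second after the job is handed in: Lid fully open (above 1.5 rad), paddle sprung back; clamp let go, at rest and upright (0.12 rad) on the empty bay's floor (within 6 mm); tube let go, at rest, level (0.1 rad) on the tray floor, within 50 mm in x and 70 mm in y of its centre; bystanders within 30 mm of their starts (x of tube_center in the frame of tray between -0.05 and 0.05 m and y of tube_center in the frame of tray between -0.07 and 0.07 m and z of tube_center in the frame of tray below 0.024 m and angle between tube's own x axis and vertical between 1.47 and 1.67 rad and contact force between the fingers and tube below 0.05 N and linear speed of each of tube, clamp below 0.02 m/s and x of clamp in the frame of chest between -0.1 and 0.1 m and y of clamp in the frame of chest between -0.14 and 0.012 m and z of clamp in the frame of chest between 0.002 and 0.012 m and angle between clamp's own z axis and vertical below 0.12 rad and contact force between the fingers and clamp below 0.05 N and value of joint lid above 1.5 rad and value of joint paddle below 0.1 rad); the robot touches nothing.
It fails at once if the tube falls or is thrown (touching nothing and moving faster than 0.7 m/s) (contact force between tube and anything else below 0.01 N and linear speed of tube above 0.7 m/s).
It fails at once if the clamp falls or is thrown (touching nothing and moving faster than 0.7 m/s) (contact force between clamp and anything else below 0.01 N and linear speed of clamp above 0.7 m/s).
It fails at once if another loose thing is moved more than 30 mm (distance of any of flatbar, vblock, square, spray, hammer from where it was at the start of the episode above 0.03 m).
It also fails if it takes over 72 s, if anything falls off the work surface, if the arm or the gripper's body presses on something with over 40 N, if the wrist force passes 120 N, or if a joint passes its speed limit or range.

## Robot

A 6-joint arm with a two-finger parallel gripper is mounted at the origin on the work surface. World frame = base frame: x ahead of the robot, y to its left, z up, the work surface at z = 0. Lengths are in mm, angles in rad, forces in N, time in s.
With the tool pointing down it reaches from about 350 to 875 mm from the base axis. Payload 4.2 kg.
Tool frame: the origin (TCP) lies at the very end of the fingers, on their centre line; the grasp point (between the pads) lies 19 mm behind it (arm.grip_point_offset is the distance from the TCP to the grasp point, in mm); z points along the fingers, y is the direction in which the jaws open and shut (so a half turn about z gives the same grasp; the last joint's range is limited). The gripper opens to 85 mm and grips with 20 to 120 N. Pads are 22 mm wide; open, the fingers measure 114 mm over their backs; the gripper's body (76 mm by 85 mm) begins 54 mm behind the grasp point. The pads swing forward as they close: fully open they stand 13 mm farther back than shut.
Start: joints at [1.416, 0.385, 0.008, 0, -1.194, -0.259], TCP at [251.274, 572.242, 205.912] pointing down, gripper open.
Joint ranges: [-3.14, 3.14], [-1.21, 2.06], [-1.07, 1.41], [-3.16, 2.05], [-2.99, -0.16], [-3.1, 3.1]. Speed limits (rad/s): [2.79, 2.79, 3.14, 3.14, 3.14, 3.14].

## Interface

Orientations are given as a unit quaternion [x, y, z, w].
In Python, from bench import arm gives the robot as it stands.
- The arm moves only by the tool drive_tool, never from a script. Its argument "steps" is a list of rows, each a list of 5 numbers: the shift along the tool's x, y, z in m, then the turn about the tool's z in degrees, then the finger opening in m, from 0 to 0.0854. A call has 1 to 20 rows; each row shifts and turns the commanded pose from where the row before left it, along the tool's axes as they then stand; what a row does not reach is not made up. A row lasts 1/10 s, in which the tool goes at most 50 mm and 8.59 degrees, less where a joint would pass 70% of its speed; a pose out of reach is approached as far as the arm can. A call is refused whole if a number of a shift passes 0.05 or a number of a turn 8.59, either way. A call with a gripper value outside its range is refused whole. The fingers move at their own pace and stop on an object; the grip force is fixed at half the most. Time passes only in rows, so rows that do not move let the fingers close. It gives the time, the measured TCP pose, the force and the opening at its end, in the units of the state.
- arm.read_state(): the state, without advancing time (a new reading comes with each control period).
- arm.get_image(name): name is "scene" or "side" or "wrist"; returns (picture, depth): 420x560x3 uint8, blue, green, red; 420x560 float32, mm along the optical axis (not along the pixel's ray), 0 where there is no reading.
- arm.camera_params(name): a dict with "K" (3x3 intrinsics, pixels), "world_to_cam" (4x4, takes a point from world to camera coordinates); the wrist camera has in their place "mount" (4x4, takes a point from camera to tool coordinates, whose origin is the TCP and whose axes are the flange's). Camera axes: x right, y up, looking along -z (the intrinsics and any distortion apply to the point x, -y, -z); pixel columns grow to the right and rows downward; lengths in mm; the calibration is good to about 2 mm. The wrist camera is an equidistant fisheye: a pixel r from the principal point sees the ray r / f radians off the axis. A picture is of the moment at which its call begins: read the wrist's pose just before it. camera_params takes no time and is no camera call.
- arm.job_done(): hands the job in, once; it reports no verdict.
The state is a dict: "clock": time; "joints": joint angles; "joint_vel": joint speeds; "joint_efforts": joint torques, N m; "position": TCP position; "ee_rot": TCP orientation; "contact_force": force on the tool from outside, world axes, zero at the start; "wrist_torque": the same for the moment, N m; "gripper_width": finger opening in mm.
Only numpy, scipy, OpenCV 4.12 (cv2) and the standard library are available. Lean on these libraries where they do the work, as an engineer would, in place of code of your own. Each camera call takes 0.05 s, during which the arm holds its last target.

## Working session

There is one attempt and no reset: what is moved stays moved. The work goes in short steps, Python scripts to look and compute and a tool call to move; the robot and the scene stay as the last step left them, time stands still between calls to the robot, and variables do not carry over. Pictures are saved under pics/ and viewed, and the job is handed in when it is done.

Besides the shell and the picture viewer there is one more tool, called after "Call:" as name([rows], argument=value, ...), one row to a line, values as JSON. drive_tool: Moves the arm, as the interface text tells. Its arguments: {"type":"object","properties":{"steps":{"type":"array"}},"required":["steps"]}

```bash
ls; mkdir -p pics
cat > h.py <<'E'
import numpy as np, cv2
from scipy.spatial.transform import Rotation as R
from bench import arm
def snap(n,f):
    im,d=arm.get_image(n); cv2.imwrite('pics/'+f+'.png',im); np.save('pics/'+f+'.npy',d); return im,d
def ext(n): 
    p=arm.camera_params(n); return np.array(p['K']),np.array(p['world_to_cam'])
def pts(n,d):
    K,T=ext(n); v,u=np.mgrid[0:d.shape[0],0:d.shape[1]]
    x=(u-K[0,2])/K[0,0]*d; y=(v-K[1,2])/K[1,1]*d
    c=np.stack([x,-y,-d,np.ones_like(d)],-1); return (c@np.linalg.inv(T).T)[...,:3]
E
python3 - <<'E'
from h import *
for n in ['scene','side','wrist']:
    snap(n,n+'0'); print(arm.camera_params(n))
print(arm.read_state())
E
```

```text
pics
{'K': array([[443.72877405,   0.        , 277.26058659],
       [  0.        , 443.72877405, 199.94029644],
       [  0.        ,   0.        ,   1.        ]]), 'world_to_cam': array([[-7.61371571e-01,  6.48123773e-01, -1.57767703e-02,
         3.83366765e+02],
       [-4.79653315e-01, -5.46758259e-01,  6.86285731e-01,
         1.61470319e+02],
       [ 4.36172018e-01,  5.30085825e-01,  7.27160910e-01,
        -1.57606300e+03],
       [ 0.00000000e+00,  0.00000000e+00,  0.00000000e+00,
         1.00000000e+00]])}
{'K': array([[397.65119082,   0.        , 281.76127372],
       [  0.        , 397.65119082, 205.50901736],
       [  0.        ,   0.        ,   1.        ]]), 'world_to_cam': array([[ 8.60883187e-01, -5.08757703e-01, -6.76290366e-03,
        -4.10787002e+02],
       [ 3.32917181e-01,  5.53187423e-01,  7.63642472e-01,
        -2.77411717e+02],
       [-3.84767837e-01, -6.59658452e-01,  6.45603932e-01,
        -9.18110949e+02],
       [ 0.00000000e+00,  0.00000000e+00,  0.00000000e+00,
         1.00000000e+00]])}
{'K': array([[325.1922621 ,   0.        , 275.75496383],

[... 455 characters left out ...]
{'clock': 0.15, 'joints': array([ 1.41560169e+00,  3.85389306e-01,  6.94043225e-03, -3.70895714e-04,
       -1.19400402e+00, -2.58596347e-01]), 'joint_vel': array([ 0.00126081, -0.00327857,  0.00425288,  0.0017208 ,  0.00091252,
       -0.00088963]), 'joint_efforts': array([-2.11500846e-04, -3.92677045e+01,  1.88582093e+01,  4.18858588e+00,
       -3.43713167e-03, -4.81332137e-06]), 'position': array([251.09288478, 571.81331323, 205.0647163 ]), 'ee_rot': array([ 9.78658967e-01, -2.05489440e-01, -1.29347729e-04,  8.36086920e-04]), 'contact_force': array([-0.41617701, -0.97729338, -0.85469942]), 'wrist_torque': array([ 0.03260874,  0.00060194, -0.00636551]), 'gripper_width': 85.07014377838155}
```

View pics/scene0.png

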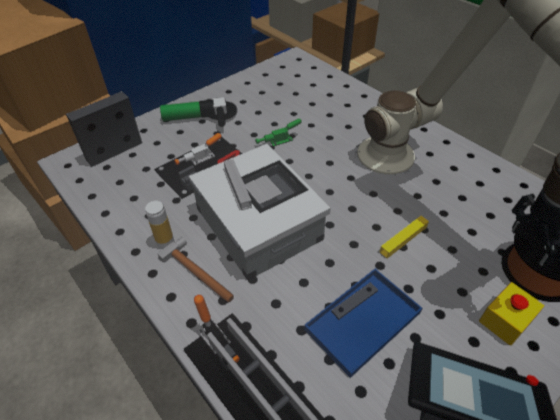

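View pics/side0.png

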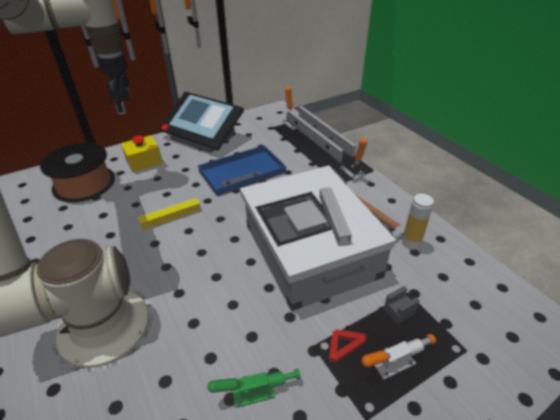

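View pics/wrist0.png

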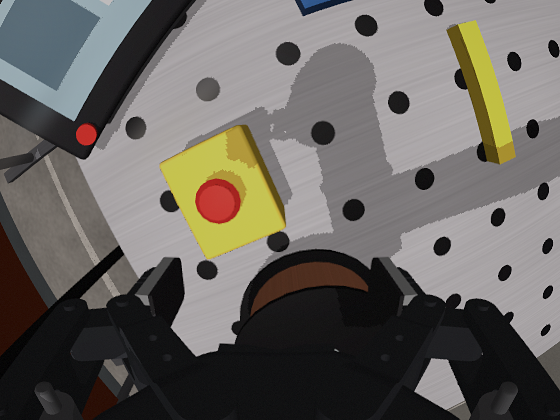

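Scene view: the tube is grey on the lid at scene (237,185); its look-alike is the yellow bar at (404,236). The orange-handled clamp is at scene (205,150) and side (400,352). Its look-alikes are the green clamp at scene (283,132) and side (255,385), and the rack clamps with orange handles at scene (205,310). The tray is at (362,320). Next I measure with depth.

Run:
```python
from h import *
sc=1.5; x0,x1,y0,y1=200,1000,-450,550
W=int((y1-y0)/sc);H=int((x1-x0)/sc)
for n in ['scene','side']:
    im=cv2.imread(f'pics/{n}0.png'); d=np.load(f'pics/{n}0.npy')
    P=pts(n,d); np.save(f'pics/P_{n}.npy',P)
    out=np.zeros((H,W,3),np.uint8); zz=np.full((H,W),-1e9)
    ok=(d>0)
    for (x,y,z),c in zip(P[ok],im[ok]):
        i=int((x1-x)/sc); j=int((y1-y)/sc)
        for di in (0,1):
          for dj in (0,1):
            a,b=i+di,j+dj
            if 0<=a<H and 0<=b<W and z<300 and z>zz[a,b]: zz[a,b]=z; out[a,b]=c
    for k in range(200,1000,100):
        cv2.putText(out,str(k),(0,int((x1-k)/sc)),0,.35,(0,255,255)); cv2.line(out,(0,int((x1-k)/sc)),(W,int((x1-k)/sc)),(0,120,120),1)
    for k in range(-400,550,100): cv2.putText(out,str(k),(int((y1-k)/sc),10),0,.35,(0,255,255)); cv2.line(out,(int((y1-k)/sc),0),(int((y1-k)/sc),H),(0,120,120),1)
    cv2.imwrite(f'pics/top_{n}.png',out)
    print(n,ok.mean())
    for u,v in ([(237,185),(340,215),(310,205),(362,320),(205,150),(404,236)] if n=='scene' else [(335,212),(300,250),(240,165),(400,352),(370,380)]): print(u,v,P[v,u].round(1))
    if n=='side': cv2.imwrite('pics/crop1.png',cv2.resize(im[280:420,180:480],None,fx=2.6,fy=2.6,interpolation=cv2.INTER_CUBIC))
```

```text
scene 0.9960076530612245
237 185 [581.2 -78.3 169.4]
340 215 [326.5  94.   -0.7]
310 205 [460.5  92.3 139.7]
362 320 [545.1 382.6   4. ]
205 150 [ 493.6 -396.9   45.7]
404 236 [264.7 288.   26.6]
side 0.9959608843537415
335 212 [ 565.8 -104.1  171.6]
300 250 [ 441.4 -143.7  143. ]
240 165 [554.3 420.8   4.3]
400 352 [ 509.2 -416.3   55. ]
370 380 [  92.7 -661.2  801.8]
```

View pics/top_scene.png

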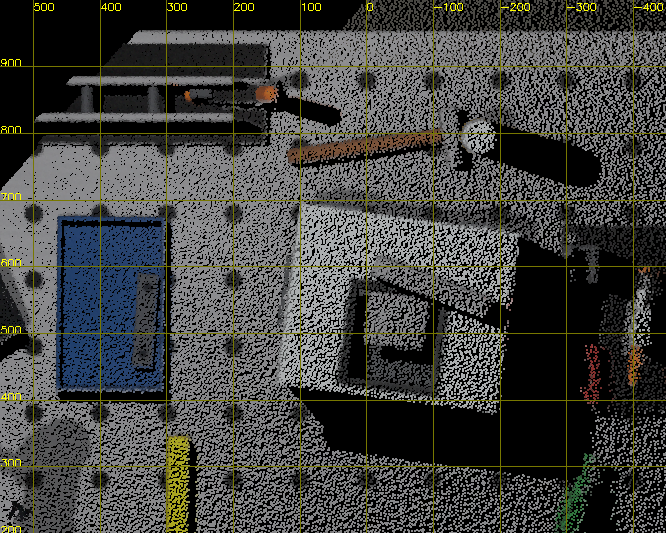

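View pics/top_side.png

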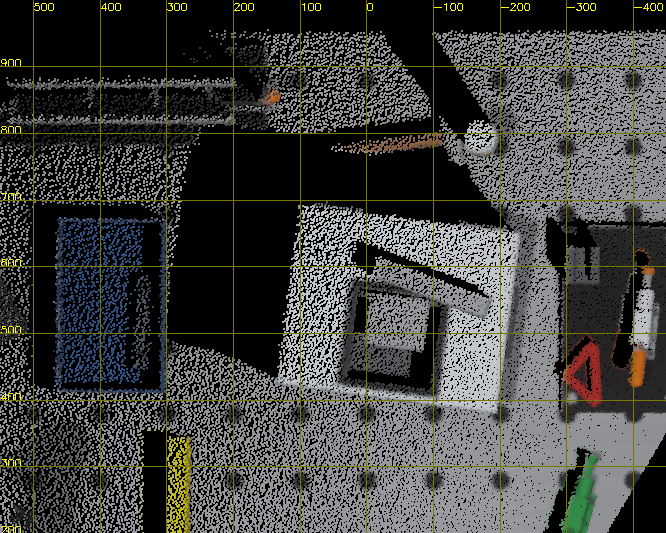

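View pics/crop1.png

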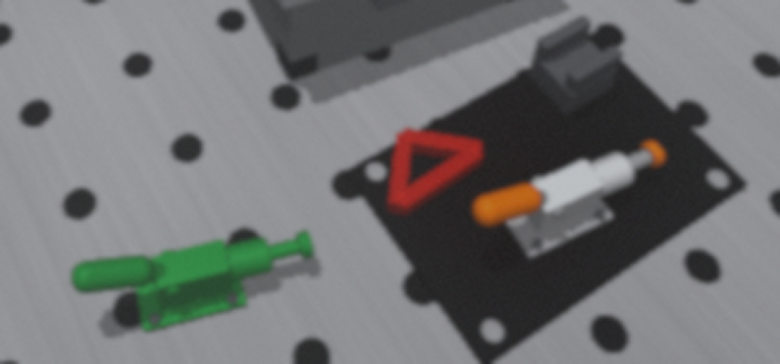

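Run:
```python
from h import *
A=[];C=[];S=[]
for k,n in enumerate(['scene','side']):
    P=np.load(f'pics/P_{n}.npy'); im=cv2.imread(f'pics/{n}0.png'); A.append(P.reshape(-1,3)); C.append(im.reshape(-1,3)); S.append(np.full(P.shape[0]*P.shape[1],k))
P=np.vstack(A);C=np.vstack(C).astype(int);S=np.hstack(S)
def rect(m,t):
    for s in (0,1,2):
        mm=m&((S==s) if s<2 else True)
        if mm.sum()<10: continue
        print(t,['scene','side','both'][s],mm.sum(),'z',P[mm,2].mean().round(1),cv2.minAreaRect(P[mm,:2].astype(np.float32)))
reg=lambda a,b,c,d,e,f:(P[:,0]>a)&(P[:,0]<b)&(P[:,1]>c)&(P[:,1]<d)&(P[:,2]>e)&(P[:,2]<f)
rect(reg(370,720,-260,160,137,146),'lid')
rect(reg(370,720,-260,160,164,176),'tubetop')
rect(reg(370,720,300,500,20,34),'traywall')
rect(reg(370,720,300,500,8,16),'bar')
col=C[:,2]>C[:,0]+60
org=(C[:,2]>150)&(C[:,1]>60)&(C[:,1]<C[:,2]*.75)&(C[:,0]<90)
cl=reg(380,640,-460,-360,12,95)
rect(cl&(C[:,2]-C[:,0]>40)&org,'clamp orange')
for s in(0,1):
  m=cl&org&(S==s); q=P[m]; 
  lo=q[q[:,0]<520]; hi=q[q[:,0]>560]; print('handle',lo.mean(0).round(1),lo.min(0),lo.max(0),'tip',hi.mean(0).round(1),hi.min(0),hi.max(0))
rect(cl&(C.min(1)>90)&(P[:,2]>40),'body top')
rect(reg(380,640,-470,-360,13,20)&(C.min(1)>70),'flange')
rect(reg(370,680,-500,-260,8,12)&(C.max(1)<60),'plate')
```

```text
lid scene 6802 z 141.3 ((541.1175537109375, -47.63780212402344), (338.5048522949219, 281.8426208496094), 82.26620483398438)
lid side 7977 z 141.2 ((541.0476684570312, -46.00154113769531), (336.20263671875, 280.48681640625), 82.22586822509766)
lid both 14779 z 141.3 ((541.1524658203125, -47.38102722167969), (339.02313232421875, 281.8426208496094), 82.26620483398438)
tubetop scene 494 z 171.1 ((569.262939453125, -96.3229751586914), (184.7209930419922, 30.739604949951172), 69.15774536132812)
tubetop side 673 z 170.9 ((569.8582153320312, -95.28218078613281), (182.7191162109375, 31.604347229003906), 69.36259460449219)
tubetop both 1167 z 171.0 ((569.4694213867188, -96.31452941894531), (184.92532348632812, 31.604347229003906), 69.36258697509766)
traywall scene 832 z 26.9 ((543.5382080078125, 384.3344421386719), (161.3544464111328, 263.2116394042969), 89.4876708984375)
traywall side 505 z 25.7 ((543.3436279296875, 385.5162658691406), (168.02024841308594, 261.7943420410156), 89.32768249511719)
traywall both 1337 z 26.5 ((543.69873046875, 385.5120849609375), (168.02024841308594, 263.236328125
[... 1668 characters left out ...]
.7840881347656), (73.91372680664062, 251.7035675048828), 85.25100708007812)
flange side 293 z 16.1 ((513.2052612304688, -426.0242919921875), (238.8936004638672, 59.47290802001953), 0.6052716374397278)
flange both 386 z 16.1 ((511.1809997558594, -423.0757141113281), (77.8363037109375, 252.33189392089844), 87.55089569091797)
plate scene 624 z 10.1 ((523.2345581054688, -378.7917175292969), (277.2630310058594, 178.361083984375), 0.22389434278011322)
plate side 5612 z 10.0 ((521.943115234375, -382.3187255859375), (178.13795471191406, 279.4920654296875), 89.87631225585938)
plate both 6236 z 10.0 ((522.0052490234375, -380.60760498046875), (279.66107177734375, 182.5720672607422), 0.1000974252820015)
```

The crop confirms the choice: the orange-handled zinc clamp is on the black plate at crop (560,190), and the green one stands off the plate. Lid, tube, tray and plate all match their given sizes and heights. I now move above the tube.

Call:
drive_tool([
  [0.035, 0.0302, -0.0016, 0, 0.06],
  [0.035, 0.0302, -0.0016, 0, 0.06],
  [0.035, 0.0302, -0.0016, 0, 0.06],
  [0.035, 0.0302, -0.0016, 0, 0.06],
  [0.035, 0.0302, -0.0016, 0, 0.06],
  [0.035, 0.0302, -0.0016, 0, 0.06],
  [0.035, 0.0302, -0.0016, 0, 0.06],
  [0.035, 0.0302, -0.0016, 0, 0.06],
  [0.035, 0.0302, -0.0016, 0, 0.06],
  [0.035, 0.0302, -0.0016, 0, 0.06],
  [0.035, 0.0302, -0.0016, 0, 0.06],
  [0.035, 0.0302, -0.0016, 0, 0.06],
  [0.035, 0.0302, -0.0016, 0, 0.06],
  [0.035, 0.0302, -0.0016, 0, 0.06],
  [0.035, 0.0302, -0.0016, 0, 0.06],
  [0.035, 0.0302, -0.0016, 0, 0.06],
  [0, 0, 0, 8.5, 0.06],
  [0, 0, 0, 8.5, 0.06],
  [0, 0, 0, 8.5, 0.06],
  [0, 0, 0, 8.5, 0.06],
])

```text
clock: 2.15
position: [569.5, -95.6, 231.0]
ee_rot: [0.874, -0.486, -0.0, 0.0]
contact_force: [0.2, 0.2, 0.1]
gripper_width: 59.7
```

Call:
drive_tool([
  [0, 0, 0, 8.5, 0.06],
  [0, 0, 0, 8.5, 0.06],
  [0, 0, 0, 8.5, 0.06],
  [0, 0, 0, 8.5, 0.06],
  [0, 0, 0, 8.5, 0.06],
  [0, 0, 0, 8.5, 0.06],
  [0, 0, 0, 2, 0.06],
  [0, 0, 0, 0, 0.06],
  [0, 0, 0, 0, 0.06],
])

```text
clock: 3.05
position: [569.5, -95.3, 231.3]
ee_rot: [-0.569, 0.822, 0.0, -0.0]
contact_force: [-0.8, -0.8, 0.8]
gripper_width: 60.4
```

```bash
cat >> h.py <<'E'
def go(x,y,z,th=None):
    s=arm.read_state(); M=R.from_quat(s['ee_rot']).as_matrix(); t0=np.degrees(np.arctan2(M[1,0],M[0,0]))
    d=M.T@(np.array([x,y,z])-s['position']); n=max(np.linalg.norm(d)/45,1)
    print('t',s['clock'],'pos',s['position'].round(1),'th',t0.round(2),'tilt',np.degrees(np.arccos(-M[2,2])).round(2),'f',s['contact_force'].round(1),'w',s['gripper_width'].round(1),'tool delta mm',d.round(1),'turn',None if th is None else round((t0-th+180)%360-180,2),'rows',n.round(1),'j',s['joints'].round(2))
E
python3 - <<'E'
from h import *
go(569.5,-96,146,-110.7); snap('wrist','w1')
E
```

```text
Traceback (most recent call last):
  File "h.py", line 15, in go
    print('t',s['clock'],'pos',s['position'].round(1),'th',t0.round(2),'tilt',np.degrees(np.arccos(-M[2,2])).round(2),'f',s['contact_force'].round(1),'w',s['gripper_width'].round(1),'tool delta mm',d.round(1),'turn',None if th is None else round((t0-th+180)%360-180,2),'rows',n.round(1),'j',s['joints'].round(2))
                                                                                                                                                          ^^^^^^^^^^^^^^^^^^^^^^^^
AttributeError: 'float' object has no attribute 'round'
```

```bash
sed -i "s/s\['gripper_width'\].round(1)/round(float(s['gripper_width']),1)/; s/n.round(1),'j'/round(float(n),1),'j'/" h.py
python3 - <<'E'
from h import *
go(569.5,-96,146,-110.7); snap('wrist','w1')
E
```

```text
t 3.05 pos [569.5 -95.3 231.3] th -110.66 tilt 0.03 f [-0.8 -0.8  0.8] w 60.4 tool delta mm [ 0.6 -0.2 85.3] turn 0.04 rows 1.9 j [ 0.11  0.29 -0.07 -0.   -1.21 -0.47]
```

View pics/w1.png

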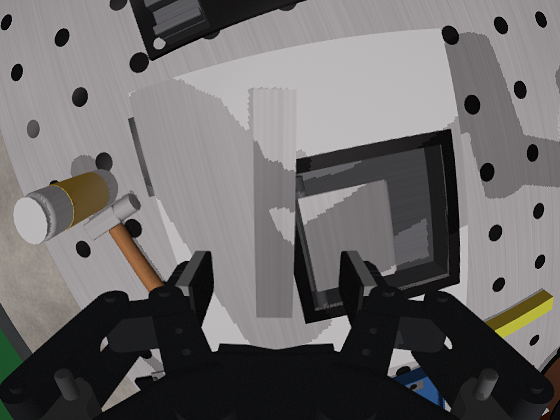

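The wrist view shows the tube at (275,200), centred between the pads at (200,280) and (355,280), with the paddle pocket to its right. I descend and grip.

Call:
drive_tool([
  [0, 0, 0.03, 0, 0.06],
  [0, 0, 0.03, 0, 0.06],
  [0, 0, 0.015, 0, 0.06],
  [0, 0, 0.01, 0, 0.06],
  [0, 0, 0, 0, 0.06],
  [0, 0, 0, 0, 0.02],
  [0, 0, 0, 0, 0.02],
  [0, 0, 0, 0, 0.02],
  [0, 0, 0, 0, 0.02],
  [0, 0, 0, 0, 0.02],
  [0, 0, 0, 0, 0.02],
])

```text
clock: 4.2
position: [569.8, -95.4, 146.7]
ee_rot: [-0.568, 0.823, -0.0, 0.0]
contact_force: [0.4, -0.0, -0.6]
gripper_width: 20.1
```

Call:
drive_tool([
  [0, 0, -0.01, 0, 0.02],
  [0, 0, -0.03, 0, 0.02],
  [0, 0, -0.03, 0, 0.02],
  [0, 0, 0, 0, 0.02],
  [0, 0, 0, 0, 0.02],
])

```text
clock: 4.7
position: [570.1, -95.2, 217.9]
ee_rot: [-0.568, 0.823, -0.001, 0.001]
contact_force: [-0.7, -0.3, -0.1]
gripper_width: 20.0
```

Run:
```python
from h import *
go(543.5,415,100,-180.6); snap('wrist','w2')
```

```text
t 4.7 pos [570.1 -95.2 217.9] th -110.71 tilt 0.15 f [-0.7 -0.3 -0.1] w 20.0 tool delta mm [-467.7  205.6  118.1] turn 69.89 rows 11.7 j [ 0.11  0.3  -0.09 -0.   -1.18 -0.48]
```

View pics/w2.png

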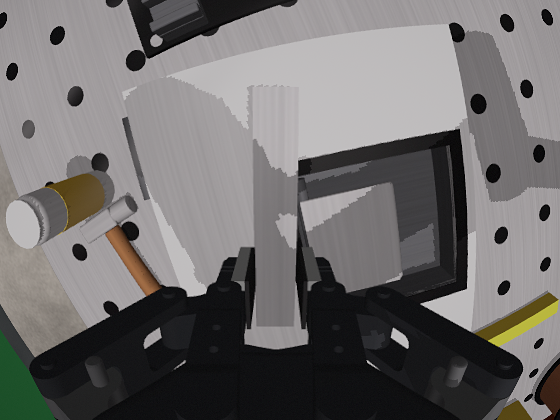

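Width 20 is less than the 30 mm tube, so I check from the scene camera.

Run:
```python
from h import *
im,d=snap('side','s2'); P=pts('side',d)
cv2.imwrite('pics/s2c.png',cv2.resize(im[100:300,200:430],None,fx=3,fy=3,interpolation=cv2.INTER_CUBIC))
im,d=snap('scene','c2')
cv2.imwrite('pics/c2c.png',cv2.resize(im[60:280,150:370],None,fx=2.7,fy=2.7,interpolation=cv2.INTER_CUBIC))
```

```text
(no output)
```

View pics/s2c.png

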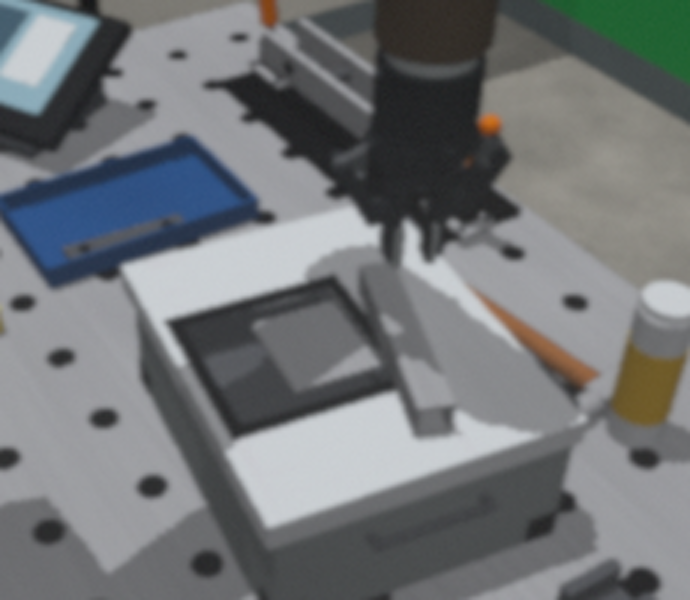

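View pics/c2c.png

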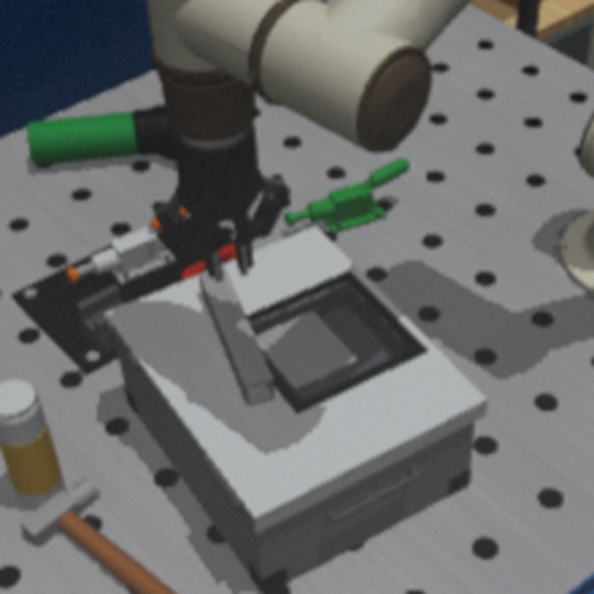

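Run:
```python
from h import *
for n,f in (('side','s2'),('scene','c2')):
    im=cv2.imread(f'pics/{f}.png'); d=np.load(f'pics/{f}.npy'); P=pts(n,d)
    m=(abs(P[...,0]-570)<120)&(abs(P[...,1]+95)<120)&(P[...,2]>182)&(P[...,2]<330)
    for a in range(182,330,12):
        k=m&(P[...,2]>=a)&(P[...,2]<a+12)
        if k.sum(): 
            q=P[k]; print(n,a,k.sum(),q.min(0).round(),q.max(0).round())
    t=(P[...,2]>166)&(P[...,2]<176)&(P[...,0]>400)&(P[...,0]<700)&(abs(P[...,1]+95)<140)
    print('tube',cv2.minAreaRect(P[t][:,:2].astype(np.float32)))
```

```text
side 230 2 [ 577. -102.  241.] [580. -95. 242.]
side 242 37 [ 546. -111.  244.] [588. -87. 254.]
side 254 70 [ 545. -111.  254.] [588. -79. 266.]
side 266 75 [ 544. -112.  266.] [588. -79. 278.]
side 278 76 [ 531. -119.  278.] [602. -90. 290.]
side 290 188 [ 521. -123.  290.] [613. -77. 302.]
side 302 151 [ 516. -126.  302.] [613. -72. 314.]
side 314 172 [ 510. -126.  314.] [621. -83. 326.]
side 326 68 [ 508. -127.  326.] [623. -81. 330.]
tube ((569.275146484375, -95.90406799316406), (181.2396240234375, 31.54245948791504), 68.897705078125)
scene 242 30 [ 550. -110.  243.] [590. -79. 254.]
scene 254 40 [ 549. -104.  254.] [592. -79. 266.]
scene 266 43 [ 549. -110.  266.] [593. -79. 278.]
scene 278 52 [ 538. -101.  278.] [609. -72. 290.]
scene 290 131 [ 526. -114.  290.] [615. -68. 302.]
scene 302 94 [ 522. -118.  302.] [621. -65. 314.]
scene 314 114 [ 514. -111.  314.] [627. -64. 326.]
scene 326 46 [ 517. -111.  326.] [628. -62. 330.]
tube ((569.7782592773438, -95.34243774414062), (183.05714416503906, 30.673555374145508), 69.06394958496094)
```

The xy agrees, but the cameras put the fingertips about 23 mm higher (z≈242) than the reported TCP (218). The tips were therefore only at the tube's top when they closed. I go lower by that much, watching force.

Call:
drive_tool([
  [0, 0, 0, 0, 0.06],
  [0, 0, 0, 0, 0.06],
  [0, 0, 0, 0, 0.06],
  [0, 0, 0.03, 0, 0.06],
  [0, 0, 0.03, 0, 0.06],
  [0, 0, 0.02, 0, 0.06],
  [0, 0, 0.01, 0, 0.06],
  [0, 0, 0, 0, 0.06],
])

```text
clock: 5.65
position: [568.9, -95.4, 125.1]
ee_rot: [-0.568, 0.823, 0.001, -0.001]
contact_force: [-0.3, -0.1, 0.3]
gripper_width: 60.3
```

Call:
drive_tool([
  [0, 0, 0.004, 0, 0.06],
  [0, 0, 0, 0, 0.02],
  [0, 0, 0, 0, 0.02],
  [0, 0, 0, 0, 0.02],
  [0, 0, 0, 0, 0.02],
  [0, 0, 0, 0, 0.02],
  [0, 0, 0, 0, 0.02],
])

```text
clock: 6.35
position: [570.6, -95.4, 123.7]
ee_rot: [-0.569, 0.823, -0.001, 0.001]
contact_force: [-0.2, 0.4, 5.3]
gripper_width: 28.7
```

Gripped (width 28.7). I lift.

Call:
drive_tool([
  [0, 0, -0.01, 0, 0.02],
  [0, 0, -0.02, 0, 0.02],
  [0, 0, -0.03, 0, 0.02],
  [0, 0, -0.03, 0, 0.02],
  [0, 0, 0, 0, 0.02],
  [0, 0, 0, 0, 0.02],
])

```text
clock: 6.95
position: [568.4, -94.9, 211.1]
ee_rot: [-0.568, 0.823, 0.001, -0.001]
contact_force: [-0.5, 0.2, -6.8]
gripper_width: 28.8
```

Run:
```python
from h import *
go(543.5,415,110,-180.6)
im,d=snap('side','s3'); P=pts('side',d)
cv2.imwrite('pics/s3c.png',cv2.resize(im[60:300,200:430],None,fx=2.5,fy=2.5,interpolation=cv2.INTER_CUBIC))
im,d=snap('wrist','w3')
```

```text
t 6.95 pos [568.4 -94.9 211.1] th -110.75 tilt 0.18 f [-0.5  0.2 -6.8] w 28.8 tool delta mm [-467.9  203.7  101.9] turn 69.85 rows 11.6 j [ 0.11  0.3  -0.1  -0.   -1.17 -0.48]
```

View pics/s3c.png

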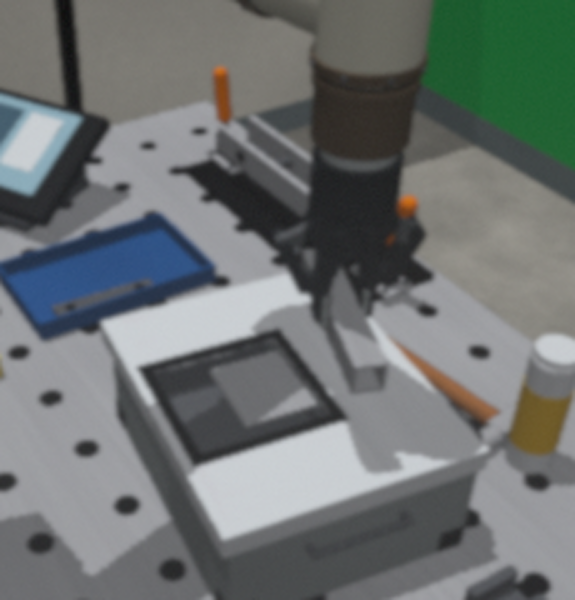

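View pics/w3.png

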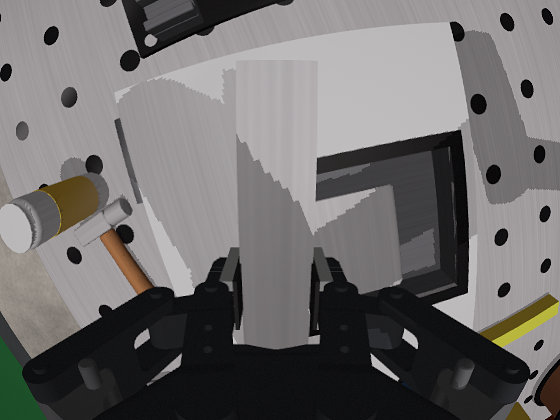

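The tube is held level, with the paddle unobstructed at wrist (350,230). I carry it to the tray and turn it.

Call:
drive_tool([
  [-0.02, 0.009, 0, 0, 0.02],
  [-0.0385, 0.017, 0, 0, 0.02],
  [-0.0385, 0.017, 0, 0, 0.02],
  [-0.0385, 0.017, 0, 0, 0.02],
  [-0.0385, 0.017, 0, 0, 0.02],
  [-0.0385, 0.017, 0, 0, 0.02],
  [-0.0385, 0.017, 0, 0, 0.02],
  [-0.0385, 0.017, 0, 0, 0.02],
  [-0.0385, 0.017, 0, 0, 0.02],
  [-0.0385, 0.017, 0, 0, 0.02],
  [-0.0385, 0.017, 0, 0, 0.02],
  [-0.0385, 0.017, 0, 0, 0.02],
  [-0.023, 0.008, 0, 0, 0.02],
  [0, 0, 0.01, 7, 0.02],
  [0, 0, 0.01, 7, 0.02],
  [0, 0, 0.01, 7, 0.02],
  [0, 0, 0.01, 7, 0.02],
  [0, 0, 0.01, 7, 0.02],
  [0, 0, 0.01, 7, 0.02],
  [0, 0, 0.01, 7, 0.02],
])

```text
clock: 9.05
position: [542.7, 412.1, 138.9]
ee_rot: [-0.173, 0.985, -0.001, -0.002]
contact_force: [-0.1, 0.4, -4.7]
gripper_width: 28.8
```

Call:
drive_tool([
  [0, 0, 0.01, 7, 0.02],
  [0, 0, 0.01, 7, 0.02],
  [0, 0, 0.01, 6.8, 0.02],
  [0, 0, 0, 0, 0.02],
  [0, 0, 0, 0, 0.02],
])

```text
clock: 9.55
position: [543.3, 412.4, 110.7]
ee_rot: [0.003, 1.0, -0.001, -0.001]
contact_force: [-0.3, -0.4, -4.7]
gripper_width: 29.0
```

Run:
```python
from h import *
go(543.5,415,-12,-180.6)
im,d=snap('wrist','w4')
im,d=snap('scene','c4'); P=pts('scene',d)
cv2.imwrite('pics/c4c.png',cv2.resize(im[180:400,250:450],None,fx=2.7,fy=2.7,interpolation=cv2.INTER_CUBIC))
```

```text
t 9.55 pos [543.3 412.4 110.7] th 179.63 tilt 0.21 f [-0.3 -0.4 -4.7] w 29.0 tool delta mm [ -0.5   2.9 122.7] turn 0.23 rows 2.7 j [ 0.89  0.55  0.04 -0.   -1.06 -2.46]
```

View pics/c4c.png

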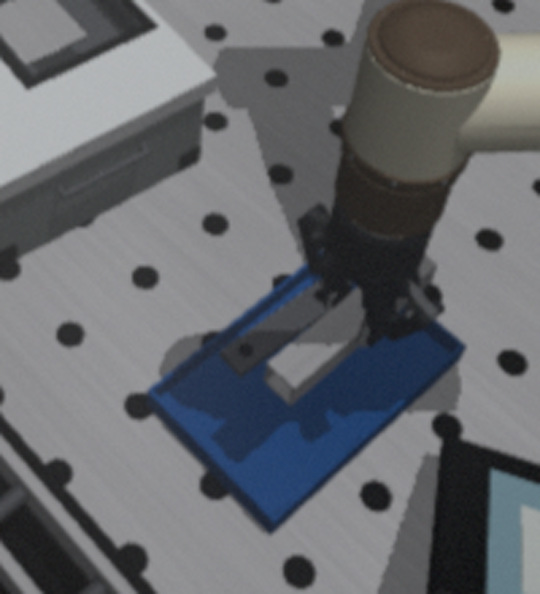

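View pics/w4.png

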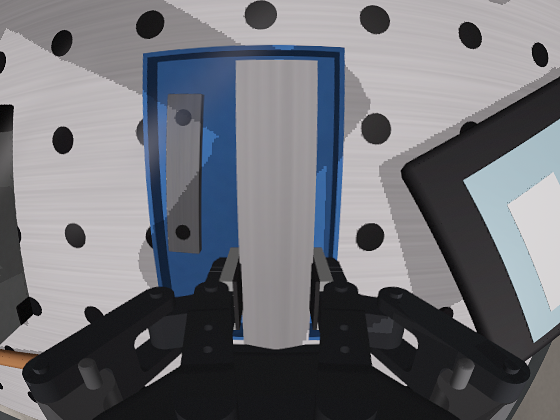

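Tube lined up along the tray (wrist view: tube at (277,200), bar at (185,175)). I lower it.

Call:
drive_tool([
  [0, 0.001, 0.03, 0, 0.02],
  [0, 0.001, 0.04, 0, 0.02],
  [0, 0, 0.03, 0, 0.02],
  [0, 0, 0.014, 0, 0.02],
  [0, 0, 0.005, 0, 0.02],
  [0, 0, 0.002, 0, 0.02],
  [0, 0, 0, 0, 0.02],
])

```text
clock: 10.35
position: [544.9, 416.2, -6.7]
ee_rot: [0.004, 1.0, 0.001, 0.001]
contact_force: [-0.5, -0.1, -4.4]
gripper_width: 28.7
```

Call:
drive_tool([
  [0, 0, 0.001, 0, 0.02],
  [0, 0, 0.001, 0, 0.02],
  [0, 0, 0, 0, 0.02],
])

```text
clock: 10.65
position: [544.0, 415.4, -9.8]
ee_rot: [0.004, 1.0, 0.0, 0.0]
contact_force: [0.2, -0.5, -4.9]
gripper_width: 29.1
```

Call:
drive_tool([
  [0, 0, 0.001, 0, 0.02],
  [0, 0, 0.001, 0, 0.02],
  [0, 0, 0.001, 0, 0.02],
  [0, 0, 0, 0, 0.02],
])

```text
clock: 11.05
position: [543.9, 415.2, -13.0]
ee_rot: [0.004, 1.0, -0.0, 0.0]
contact_force: [-1.6, -0.3, -0.9]
gripper_width: 29.0
```

Contact: the weight has come off. I release, opening only a little inside the tray, and rise.

Call:
drive_tool([
  [0, 0, 0.0005, 0, 0.046],
  [0, 0, 0, 0, 0.046],
  [0, 0, 0, 0, 0.046],
  [0, 0, 0, 0, 0.046],
  [0, 0, -0.02, 0, 0.046],
  [0, 0, -0.04, 0, 0.046],
  [0, 0, -0.05, 0, 0.02],
  [0, 0, -0.05, 0, 0.0],
  [0, 0, -0.05, 0, 0.0],
  [0, 0, 0, 0, 0],
  [0, 0, 0, 0, 0],
])

```text
clock: 12.15
position: [544.2, 415.7, 198.2]
ee_rot: [0.005, 1.0, 0.002, 0.001]
contact_force: [-0.1, -1.1, -0.9]
gripper_width: 0.1
```

Run:
```python
from h import *
# chest frame
a=np.radians(-7.8); O=np.array([544.1,-47.0])
def ch(x,y): return O+[x*np.cos(a)-y*np.sin(a), x*np.sin(a)+y*np.cos(a)]
print('lip',ch(-62,0),'pocket',ch(-90,0),'hinge',ch(133,0))
go(*ch(-85,0),165,-187.8)
im,d=snap('scene','c5'); P=pts('scene',d)
m=(P[...,2]>26)&(P[...,2]<40)&(abs(P[...,0]-543)<120)&(P[...,1]>370)&(P[...,1]<450); print(cv2.minAreaRect(P[m][:,:2].astype(np.float32)),P[m][:,2].mean(), P[m][:,2].min(),P[m][:,2].max())
# gripper tip when shut
m=(abs(P[...,0]-543)<60)&(abs(P[...,1]-415)<60)&(P[...,2]>60)&(P[...,2]<350); q=P[m]; print('tip z',np.sort(q[:,2])[:10].round(1),arm.read_state()['position'])
cv2.imwrite('pics/c5c.png',cv2.resize(im[180:400,200:450],None,fx=2.7,fy=2.7,interpolation=cv2.INTER_CUBIC))
```

```text
lip [482.67363389 -38.58563451] pocket [454.93269436 -34.78559848] hinge [675.86946278 -65.05017113]
t 12.15 pos [544.2 415.7 198.2] th 179.48 tilt 0.25 f [-0.1 -1.1 -0.9] w 0.1 tool delta mm [  80.3 -452.1   31.4] turn 7.28 rows 10.2 j [ 0.89  0.49  0.16 -0.   -1.23 -2.47]
((542.5718994140625, 414.96014404296875), (31.849716186523438, 181.29544067382812), 89.25772094726562) 34.303619843516536 26.071315511443686 39.30079667907046
tip z [224.8 228.9 229.5 230.  230.2 231.  231.4 231.5 232.2 232.3] [543.44415642 414.97280124 195.82606849]
```

View pics/c5c.png

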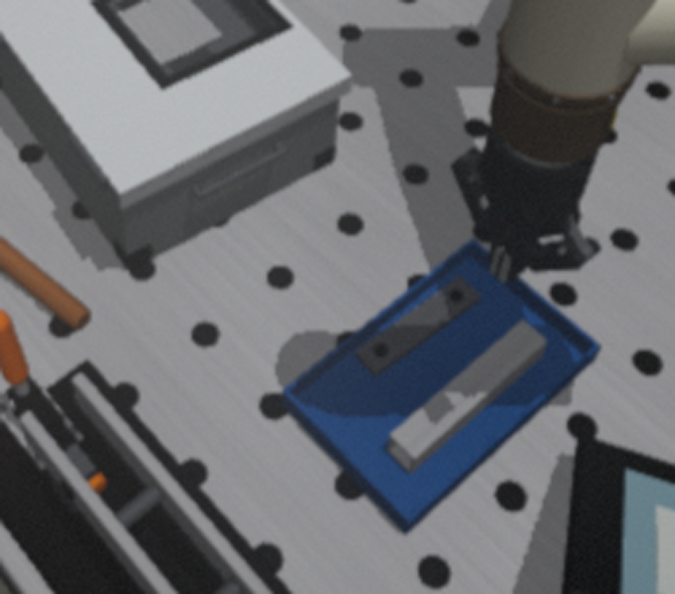

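The tube lies flat in the tray at world (543,415), top z 34, as expected. I now go over the finger pocket.

Call:
drive_tool([
  [0.0077, -0.041, 0, 0, 0],
  [0.0077, -0.041, 0, 0, 0],
  [0.0077, -0.041, 0, 0, 0],
  [0.0077, -0.041, 0, 0, 0],
  [0.0077, -0.041, 0, 0, 0],
  [0.0077, -0.041, 0, 0, 0],
  [0.0077, -0.041, 0, 0, 0],
  [0.0077, -0.041, 0, 0, 0],
  [0.0077, -0.041, 0, 0, 0],
  [0.0077, -0.041, 0, 0, 0],
  [0.0077, -0.041, 0, 7.3, 0],
  [0, 0, 0.03, 0, 0],
  [0, 0, 0, 0, 0],
  [0, 0, 0, 0, 0],
])

```text
clock: 13.6
position: [454.5, -35.3, 165.1]
ee_rot: [0.068, 0.998, -0.001, -0.002]
contact_force: [0.4, -0.1, 0.2]
gripper_width: -0.0
```

Run:
```python
from h import *
go(454.9,-34.8,95,-187.8)
snap('wrist','w6'); im,d=snap('side','s6'); P=pts('side',d)
m=(abs(P[...,0]-455)<50)&(abs(P[...,1]+35)<50)&(P[...,2]>150)&(P[...,2]<250); q=P[m]; i=np.argsort(q[:,2])[:8]; print(q[i].round(1))
cv2.imwrite('pics/s6c.png',cv2.resize(im[60:300,200:430],None,fx=2.5,fy=2.5,interpolation=cv2.INTER_CUBIC))
im,d=snap('scene','c6'); P=pts('scene',d)
m=(abs(P[...,0]-455)<50)&(abs(P[...,1]+35)<50)&(P[...,2]>150)&(P[...,2]<250); q=P[m]; i=np.argsort(q[:,2])[:8]; print(q[i].round(1))
m=q[:,2]<215; print('fingers',q[m].min(0),q[m].max(0))
```

```text
t 13.6 pos [454.5 -35.3 165.1] th 172.22 tilt 0.21 f [ 0.4 -0.1  0.2] w -0.0 tool delta mm [-0.5  0.7 70. ] turn 0.02 rows 1.6 j [ 0.28  0.13 -0.45  0.   -0.99 -1.99]
[[447.8 -39.5 192. ]
 [463.5 -40.8 192.4]
 [455.1 -41.1 193.1]
 [456.8 -42.8 193.6]
 [444.8 -39.9 193.7]
 [447.8 -39.4 195.1]
 [444.9 -25.6 195.7]
 [445.1 -39.4 196.3]]
[[456.2 -30.2 191. ]
 [460.  -30.1 193.4]
 [462.3 -40.5 195.3]
 [452.4 -26.  195.4]
 [464.1 -29.6 196.2]
 [464.2 -42.5 198.9]
 [465.8 -32.  199.4]
 [462.1 -45.  199.7]]
fingers [446.80278218 -44.98600277 191.03025087] [467.06045801 -19.75324055 213.60232829]
```

View pics/s6c.png

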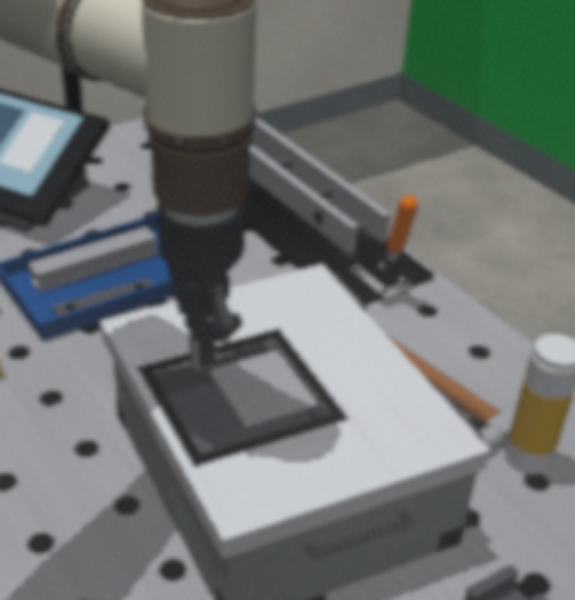

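View pics/w6.png

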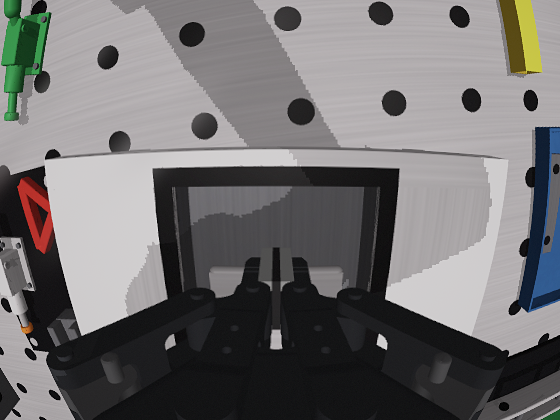

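Fingers hang over the pocket (side crop (205,350)), with the lip visible at wrist (275,272). Tips measure z≈191 at TCP 165, an offset of about +26 when shut. I descend into the pocket.

Call:
drive_tool([
  [0, 0, 0.03, 0, 0],
  [0, 0, 0.03, 0, 0],
  [0, 0, 0.012, 0, 0],
  [0, 0, 0.004, 0, 0],
  [0, 0, 0, 0, 0],
])

```text
clock: 14.25
position: [455.7, -34.6, 90.3]
ee_rot: [0.067, 0.998, -0.0, 0.0]
contact_force: [-0.4, 0.4, 0.2]
gripper_width: -0.3
```

Call:
drive_tool([
  [-0.006, 0, 0.001, 0, 0],
  [-0.005, 0, 0, 0, 0],
  [-0.003, 0, 0, 0, 0],
  [0, 0, 0, 0, 0],
])

```text
clock: 14.65
position: [469.5, -37.0, 89.3]
ee_rot: [0.068, 0.998, 0.0, 0.0]
contact_force: [0.3, 0.3, -0.8]
gripper_width: -0.0
```

Call:
drive_tool([
  [-0.001, 0, 0, 0, 0],
  [-0.001, 0, 0, 0, 0],
  [-0.001, 0, 0, 0, 0],
  [0, 0, 0, 0, 0],
])

```text
clock: 15.05
position: [469.5, -37.3, 88.7]
ee_rot: [0.068, 0.998, -0.0, -0.003]
contact_force: [-8.1, 3.5, 4.8]
gripper_width: 0.4
```

Contact with the lip (about 8 N). I add a little push, then lift along the paddle's arc.

Call:
drive_tool([
  [-0.0015, 0, 0, 0, 0],
  [0, 0, -0.003, 0, 0],
  [0, 0, -0.003, 0, 0],
  [-0.0005, 0, -0.003, 0, 0],
  [-0.0005, 0, -0.003, 0, 0],
  [0, 0, 0, 0, 0],
])

```text
clock: 15.65
position: [469.7, -37.5, 99.2]
ee_rot: [0.069, 0.998, -0.0, -0.005]
contact_force: [-7.5, 5.1, -1.0]
gripper_width: -0.2
```

Run:
```python
from h import *
go(472,-37.3,100,-187.8)
im,d=snap('side','s7')
cv2.imwrite('pics/s7c.png',cv2.resize(im[160:300,220:380],None,fx=4,fy=4,interpolation=cv2.INTER_CUBIC))
P=pts('side',d)
# paddle points
a=np.radians(-7.8); O=np.array([544.1,-47.0]); X=np.array([np.cos(a),np.sin(a)]); Y=np.array([-np.sin(a),np.cos(a)])
D=P[...,:2]-O; cx=D@X; cy=D@Y
for n in range(-68,20,8):
    m=(cx>n)&(cx<n+8)&(abs(cy)<42)&(P[...,2]>95)&(P[...,2]<200)&(abs(cy)>20)
    print(n,m.sum(),np.median(P[m][:,2]).round(1) if m.sum() else None)
```

```text
t 15.65 pos [469.7 -37.5  99.2] th 172.09 tilt 0.57 f [-7.5  5.1 -1. ] w -0.2 tool delta mm [-2.3  0.5 -0.9] turn -0.11 rows 1.0 j [ 0.26  0.24 -0.5  -0.   -0.84 -1.97]
-68 31 149.6
-60 28 149.0
-52 31 147.9
-44 26 147.7
-36 34 146.2
-28 42 145.6
-20 46 144.7
-12 44 143.7
-4 39 143.3
4 39 141.7
12 50 137.2
```

View pics/s7c.png

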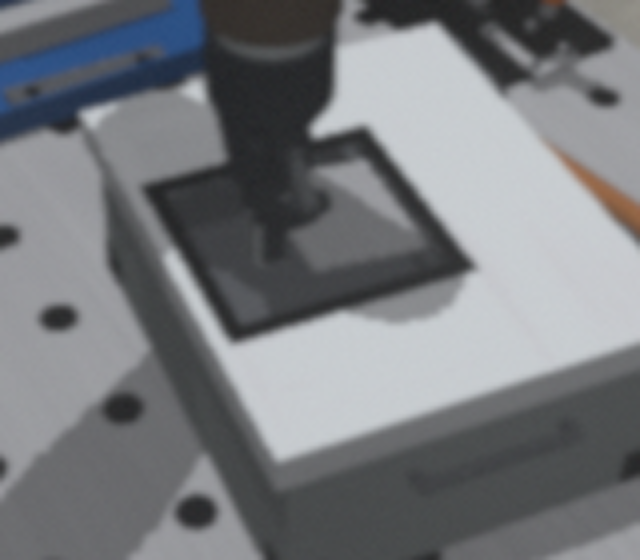

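It works: the lip rose from about 141 to 149 (paddle about 0.11 rad), at moderate force. I continue along the arc.

Call:
drive_tool([
  [-0.001, 0, -0.0037, 0, 0],
  [-0.001, 0, -0.0037, 0, 0],
  [-0.001, 0, -0.0036, 0, 0],
  [-0.001, 0, -0.0036, 0, 0],
  [-0.0014, 0, -0.0035, 0, 0],
  [-0.0014, 0, -0.0035, 0, 0],
  [0, 0, 0, 0, 0],
])

```text
clock: 16.4
position: [475.1, -38.4, 120.7]
ee_rot: [0.069, 0.998, -0.0, -0.007]
contact_force: [-11.4, 6.0, 2.4]
gripper_width: -0.2
```

```bash
cat >> h.py <<'E'
a=np.radians(-7.8); O=np.array([544.1,-47.0]); X=np.array([np.cos(a),np.sin(a)]); Y=np.array([-np.sin(a),np.cos(a)])
def prof(f,lims=(-140,140,14),zmax=420):
    im,d=snap('side',f); P=pts('side',d); D=P[...,:2]-O; cx=D@X; cy=D@Y
    s=arm.read_state(); p=s['position']; e=p[:2]-O; print('t',s['clock'],'tcp chest',(e@X).round(1),(e@Y).round(1),p[2].round(1),'f',s['contact_force'].round(1))
    for n in range(*lims):
        r=[]
        for lo,hi in ((18,43),(-43,-18),(-160,-75)):
            m=(cx>n)&(cx<n+lims[2])&(cy>lo)&(cy<hi)&(P[...,2]>90)&(P[...,2]<zmax)
            r.append((int(m.sum()),round(float(np.median(P[m][:,2])),1)) if m.sum()>3 else None)
        print(n,'pad+',r[0],'pad-',r[1],'lid',r[2])
    cv2.imwrite(f'pics/{f}c.png',cv2.resize(im[60:300,200:430],None,fx=2.5,fy=2.5,interpolation=cv2.INTER_CUBIC))
E
python3 - <<'E'
from h import *
prof('s8')
E
```

```text
t 16.45 tcp chest -69.6 -0.8 120.6 f [-11.7   6.8   1.5]
-140 pad+ (40, 142.0) pad- (44, 141.5) lid (186, 141.0)
-126 pad+ (17, 142.4) pad- (16, 142.4) lid (193, 141.1)
-112 pad+ (26, 103.6) pad- (200, 371.3) lid (192, 141.1)
-98 pad+ (39, 103.1) pad- (502, 351.9) lid (186, 141.1)
-84 pad+ (62, 104.7) pad- (537, 318.5) lid (182, 141.1)
-70 pad+ (32, 103.4) pad- (399, 321.1) lid (183, 141.1)
-56 pad+ (28, 103.6) pad- (292, 341.4) lid (177, 140.9)
-42 pad+ (31, 103.2) pad- (133, 342.7) lid (174, 141.0)
-28 pad+ None pad- (48, 153.5) lid (179, 141.1)
-14 pad+ (16, 149.2) pad- (48, 146.9) lid (174, 141.0)
0 pad+ (24, 143.1) pad- (43, 140.2) lid (172, 141.2)
14 pad+ (38, 141.3) pad- (53, 140.7) lid (170, 141.1)
28 pad+ (29, 141.2) pad- (35, 141.0) lid (164, 141.1)
42 pad+ (35, 141.4) pad- (37, 141.4) lid (163, 140.9)
56 pad+ (32, 141.4) pad- (35, 141.2) lid (165, 140.9)
70 pad+ (32, 141.2) pad- (37, 141.7) lid (168, 141.3)
84 pad+ (29, 141.3) pad- (33, 141.2) lid (165, 141.0)
98 pad+ (33, 141.3) pad- (35, 141.4) lid (158, 141.2)
112 pad+ (28, 141.5) pad- (38, 141.5) lid (160, 141.4)
126 pad+ (8, 141.2) pad- (10, 141.0) lid (90, 140.8)
```

View pics/s8c.png

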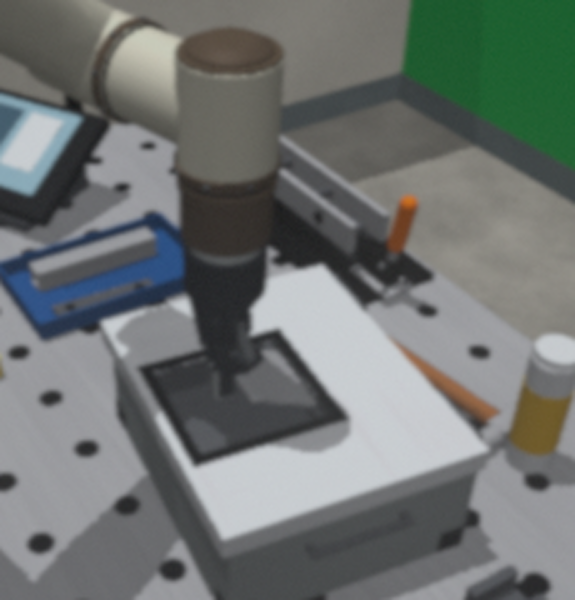

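Paddle at about 0.44 rad (slope from the depth profile), lid still at 141. It's tripped, so I continue towards the stop and start the lid.

Call:
drive_tool([
  [-0.0024, 0, -0.004, 0, 0],
  [-0.0026, 0, -0.004, 0, 0],
  [-0.0028, 0, -0.004, 0, 0],
  [-0.003, 0, -0.004, 0, 0],
  [-0.003, 0, -0.004, 0, 0],
  [-0.002, 0, -0.002, 0, 0],
  [0, 0, 0, 0, 0],
])

```text
clock: 17.15
position: [487.4, -40.1, 141.9]
ee_rot: [0.069, 0.998, 0.0, -0.01]
contact_force: [-19.0, 9.5, 5.0]
gripper_width: -0.0
```

Run:
```python
from h import *
prof('s9')
```

```text
t 17.2 tcp chest -57.2 -0.9 141.7 f [-18.6  10.7   4.7]
-140 pad+ (38, 142.5) pad- (45, 142.4) lid (195, 142.0)
-126 pad+ (14, 143.0) pad- (17, 143.0) lid (189, 142.0)
-112 pad+ (18, 104.1) pad- (11, 104.5) lid (191, 142.0)
-98 pad+ (38, 104.0) pad- (158, 370.9) lid (180, 142.1)
-84 pad+ (37, 103.8) pad- (442, 359.0) lid (191, 141.9)
-70 pad+ (69, 213.9) pad- (514, 329.1) lid (174, 142.1)
-56 pad+ (34, 104.2) pad- (358, 337.2) lid (192, 141.8)
-42 pad+ (31, 103.6) pad- (249, 343.0) lid (174, 141.8)
-28 pad+ (37, 103.8) pad- (88, 331.1) lid (186, 141.5)
-14 pad+ (40, 104.0) pad- (33, 153.2) lid (175, 141.6)
0 pad+ (25, 139.2) pad- (34, 121.3) lid (178, 141.5)
14 pad+ (37, 141.3) pad- (54, 141.3) lid (173, 141.5)
28 pad+ (32, 141.7) pad- (35, 141.8) lid (165, 141.5)
42 pad+ (31, 141.3) pad- (37, 141.7) lid (168, 141.3)
56 pad+ (34, 141.5) pad- (34, 141.7) lid (164, 141.4)
70 pad+ (31, 141.4) pad- (36, 141.2) lid (161, 141.2)
84 pad+ (30, 141.3) pad- (36, 141.4) lid (164, 141.1)
98 pad+ (31, 141.4) pad- (38, 141.8) lid (153, 140.9)
112 pad+ (28, 141.5) pad- (34, 141.0) lid (156, 141.1)
126 pad+ (10, 141.3) pad- (10, 140.5) lid (91, 140.9)
```

View pics/s9c.png

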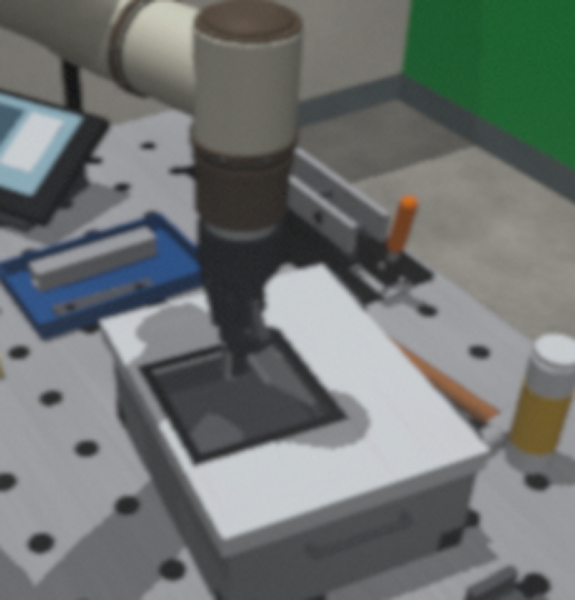

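The lid has started to rise by about 1 mm at the front and the paddle is at its stop. I follow the lip's circle about the hinge.

Call:
drive_tool([
  [-0.0032, 0, -0.0086, 0, 0],
  [-0.0032, 0, -0.0086, 0, 0],
  [-0.004, 0, -0.0082, 0, 0],
  [-0.004, 0, -0.0082, 0, 0],
  [0, 0, 0, 0, 0],
])

```text
clock: 17.7
position: [502.0, -42.1, 177.4]
ee_rot: [0.069, 0.998, -0.0, -0.01]
contact_force: [-22.9, 10.6, 11.5]
gripper_width: 0.2
```

Run:
```python
from h import *
prof('s10')
```

```text
t 17.75 tcp chest -42.6 -0.9 177.0 f [-22.5  10.6  11.2]
-140 pad+ (116, 177.9) pad- (143, 175.0) lid (572, 175.2)
-126 pad+ (31, 196.5) pad- (39, 196.2) lid (220, 194.9)
-112 pad+ None pad- None lid (206, 191.8)
-98 pad+ (25, 150.1) pad- (4, 150.2) lid (210, 188.8)
-84 pad+ (34, 147.9) pad- (87, 392.2) lid (197, 185.9)
-70 pad+ (33, 144.6) pad- (313, 372.5) lid (204, 182.8)
-56 pad+ (79, 255.4) pad- (427, 347.6) lid (212, 179.7)
-42 pad+ (33, 138.4) pad- (297, 360.3) lid (201, 176.5)
-28 pad+ (31, 135.7) pad- (158, 371.9) lid (196, 173.7)
-14 pad+ (34, 132.7) pad- (47, 376.7) lid (190, 170.4)
0 pad+ (34, 130.0) pad- (25, 164.0) lid (179, 167.7)
14 pad+ (51, 159.3) pad- (46, 162.4) lid (174, 164.6)
28 pad+ (27, 162.0) pad- (31, 162.1) lid (175, 161.6)
42 pad+ (30, 159.1) pad- (31, 159.0) lid (170, 158.5)
56 pad+ (27, 155.8) pad- (32, 155.8) lid (173, 155.3)
70 pad+ (27, 152.9) pad- (29, 152.3) lid (142, 152.5)
84 pad+ (28, 150.1) pad- (28, 150.0) lid (149, 149.7)
98 pad+ (29, 147.1) pad- (28, 146.8) lid (146, 146.8)
112 pad+ (27, 143.7) pad- (32, 143.9) lid (138, 143.3)
126 pad+ (7, 140.8) pad- (8, 141.4) lid (80, 141.4)
```

View pics/s10c.png

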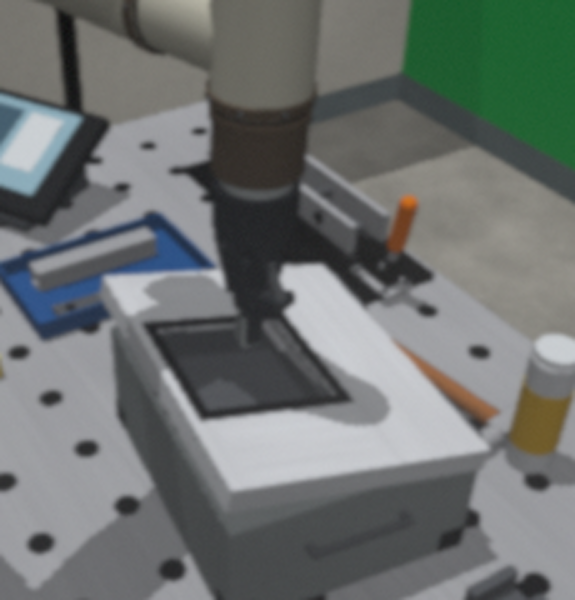

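The lid is at 0.21 rad and tracking as planned. I continue.

Call:
drive_tool([
  [-0.0047, 0, -0.0078, 0, 0],
  [-0.0047, 0, -0.0078, 0, 0],
  [-0.0055, 0, -0.0072, 0, 0],
  [-0.0055, 0, -0.0072, 0, 0],
  [-0.0062, 0, -0.0066, 0, 0],
  [-0.0062, 0, -0.0066, 0, 0],
  [-0.0068, 0, -0.006, 0, 0],
  [0, 0, 0, 0, 0],
])

```text
clock: 18.55
position: [550.4, -48.5, 229.0]
ee_rot: [0.068, 0.998, -0.0, 0.001]
contact_force: [-4.0, 0.3, 1.9]
gripper_width: -0.1
```

Run:
```python
from h import *
prof('s11',(-140,140,20))
go(0,0,0)
```

```text
t 18.6 tcp chest 6.1 -0.6 228.2 f [-3.5  0.3  2.7]
-140 pad+ (54, 119.5) pad- (66, 122.1) lid (312, 121.3)
-120 pad+ None pad- None lid (60, 116.6)
-100 pad+ (92, 295.8) pad- (109, 295.4) lid (410, 296.6)
-80 pad+ (26, 302.0) pad- (30, 302.7) lid (211, 297.0)
-60 pad+ None pad- None lid (208, 280.1)
-40 pad+ None pad- (76, 401.9) lid (204, 264.3)
-20 pad+ (51, 320.5) pad- (354, 383.1) lid (189, 249.1)
0 pad+ None pad- (256, 383.8) lid (170, 233.6)
20 pad+ (80, 196.2) pad- (156, 257.7) lid (184, 216.4)
40 pad+ None pad- (17, 205.4) lid (187, 199.1)
60 pad+ (4, 184.0) pad- (22, 190.0) lid (170, 184.2)
80 pad+ (19, 173.9) pad- (20, 175.6) lid (162, 168.4)
100 pad+ (18, 158.1) pad- (23, 158.0) lid (124, 154.6)
120 pad+ (12, 144.4) pad- (15, 143.4) lid (89, 143.0)
t 18.6 pos [550.  -48.4 228.2] th 172.18 tilt 0.01 f [-3.5  0.3  2.7] w -0.4 tool delta mm [551.5 -26.8 228.2] turn None rows 13.3 j [ 0.21  0.25 -0.14  0.   -1.19 -1.91]
```

View pics/s11c.png

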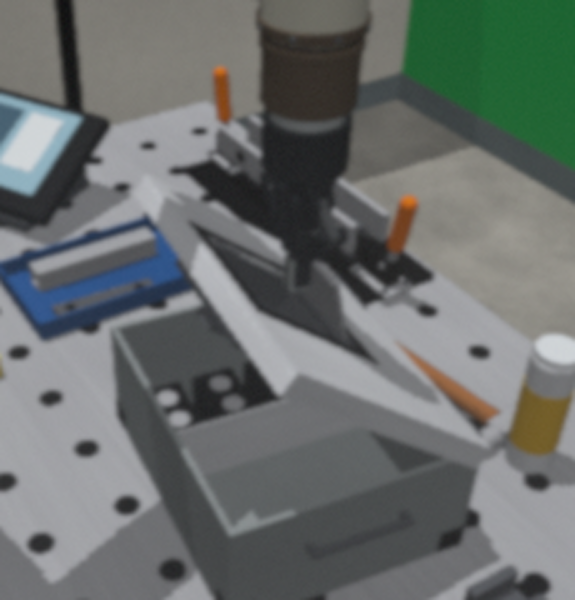

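The lid is at about 0.67 rad and the reaction is dropping. I push past 0.8, then get straight up out of the wedge.

Call:
drive_tool([
  [-0.0073, 0, -0.0053, 0, 0],
  [-0.0075, 0, -0.005, 0, 0],
  [-0.0078, 0, -0.0047, 0, 0],
  [-0.004, 0, -0.02, 0, 0],
  [0, 0, -0.05, 0, 0],
  [0, 0, -0.05, 0, 0],
  [0, 0, -0.05, 0, 0],
  [0, 0, -0.05, 0, 0],
  [0.02, 0, -0.02, 0, 0],
  [0.04, 0, 0, 0, 0],
  [0.04, 0, 0, 0, 0],
])

```text
clock: 19.7
position: [478.8, -37.7, 482.2]
ee_rot: [0.068, 0.998, 0.0, 0.001]
contact_force: [0.1, 0.0, 0.8]
gripper_width: 0.2
```

Run:
```python
from h import *
prof('s12',(-140,140,20))
go(515,-413,200,-186)
```

```text
t 19.75 tcp chest -71.9 -1.1 484.6 f [-6.  -1.2 -1. ]
-140 pad+ (57, 120.7) pad- (69, 121.7) lid (302, 121.9)
-120 pad+ None pad- None lid (62, 121.0)
-100 pad+ None pad- None lid (66, 120.8)
-80 pad+ None pad- None lid (67, 118.3)
-60 pad+ None pad- None lid (63, 118.4)
-40 pad+ None pad- None lid (69, 114.8)
-20 pad+ None pad- None lid (77, 118.0)
0 pad+ None pad- None lid (75, 120.2)
20 pad+ None pad- None lid (70, 119.0)
40 pad+ None pad- None lid (74, 116.6)
60 pad+ None pad- None lid (72, 115.3)
80 pad+ None pad- None lid (74, 116.9)
100 pad+ (282, 303.3) pad- (419, 322.1) lid (95, 117.6)
120 pad+ (272, 171.3) pad- (312, 170.5) lid (1208, 179.0)
t 19.75 pos [472.8 -38.3 484.6] th 172.21 tilt 0.23 f [-6.  -1.2 -1. ] w 0.1 tool delta mm [ -91.6 -366.   284.3] turn -1.79 rows 10.5 j [ 0.26  0.06  0.25 -0.   -1.77 -1.97]
```

View pics/s12c.png

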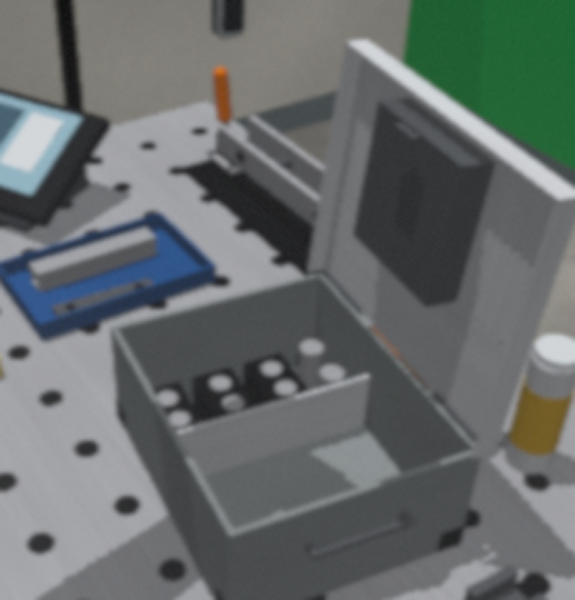

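The lid stands fully open, and the bay and divider are visible. Next I refine the clamp pose.

Run:
```python
from h import *
for n in ('side','scene'):
    im=cv2.imread(f'pics/{n}0.png').astype(int); P=np.load(f'pics/P_{n}.npy')
    m0=(P[...,0]>400)&(P[...,0]<620)&(P[...,1]>-470)&(P[...,1]<-370)
    for x in range(425,605,10):
        m=m0&(P[...,0]>=x)&(P[...,0]<x+10)&(P[...,2]>35)
        if m.sum()>3:
            q=P[m]; t=q[q[:,2]>q[:,2].max()-6]; print(n,x,m.sum(),'ztop',q[:,2].max().round(1),'y range all',q[:,1].min().round(1),q[:,1].max().round(1),'top y',t[:,1].min().round(1),t[:,1].max().round(1))
```

```text
side 425 66 ztop 84.7 y range all -413.1 -392.0 top y -410.9 -394.7
side 435 48 ztop 83.2 y range all -414.6 -394.1 top y -411.6 -398.1
side 445 55 ztop 80.2 y range all -415.6 -395.6 top y -414.0 -395.6
side 455 47 ztop 77.1 y range all -417.0 -393.9 top y -413.4 -396.9
side 465 48 ztop 74.6 y range all -417.1 -396.5 top y -416.4 -398.4
side 475 52 ztop 70.2 y range all -424.3 -396.3 top y -411.3 -406.2
side 485 78 ztop 57.2 y range all -425.3 -392.7 top y -423.5 -394.5
side 495 74 ztop 56.6 y range all -423.9 -397.3 top y -423.9 -397.3
side 505 70 ztop 56.7 y range all -425.1 -398.7 top y -424.6 -398.7
side 515 74 ztop 58.0 y range all -426.1 -399.4 top y -425.5 -399.4
side 525 62 ztop 57.0 y range all -426.6 -401.4 top y -425.5 -401.4
side 535 50 ztop 52.5 y range all -427.7 -403.7 top y -425.5 -403.7
side 545 57 ztop 53.0 y range all -429.2 -405.2 top y -424.1 -406.6
side 555 54 ztop 51.8 y range all -430.3 -405.1 top y -426.9 -407.1
side 565 17 ztop 49.2 y range all -423.8 -411.3 top y -423.2 -411.3
side 575 25 ztop 44.7 y range all -425.9 -414.5 top y -425.9 -414.5
side 585 46 
[... 664 characters left out ...]
22.9 -396.5
scene 505 27 ztop 58.2 y range all -422.4 -392.7 top y -420.4 -392.7
scene 515 24 ztop 59.6 y range all -424.6 -396.3 top y -424.6 -398.9
scene 525 30 ztop 57.2 y range all -423.7 -396.5 top y -421.8 -401.9
scene 535 18 ztop 50.2 y range all -422.3 -400.5 top y -422.3 -400.5
scene 545 20 ztop 55.6 y range all -426.7 -400.9 top y -416.8 -407.8
scene 555 22 ztop 53.0 y range all -429.4 -404.5 top y -422.3 -407.7
scene 565 9 ztop 42.8 y range all -423.9 -405.9 top y -423.9 -405.9
scene 575 11 ztop 45.4 y range all -423.0 -407.6 top y -423.0 -407.6
scene 585 12 ztop 52.5 y range all -425.5 -408.8 top y -422.1 -412.9
scene 595 10 ztop 48.2 y range all -423.3 -408.3 top y -422.6 -408.3
```

Call:
drive_tool([
  [0, -0.02, 0, 0, 0.06],
  [-0.0097, -0.0405, 0, 0, 0.06],
  [-0.0097, -0.0405, 0, 0, 0.06],
  [-0.0097, -0.0405, 0.01, 0, 0.06],
  [-0.0097, -0.0405, 0.02, 0, 0.06],
  [-0.0097, -0.0405, 0.025, 0, 0.06],
  [-0.0097, -0.0405, 0.025, 0, 0.06],
  [-0.0097, -0.0405, 0.025, 0, 0.06],
  [-0.0097, -0.0405, 0.025, 0, 0.06],
  [-0.0097, -0.02, 0.045, -1.6, 0.06],
  [0, 0, 0.045, 0, 0.06],
  [0, 0, 0.045, 0, 0.06],
  [0, 0, 0.04, 0, 0.06],
  [0, 0, 0, 0, 0.06],
  [0, 0, 0, 0, 0.06],
])

```text
clock: 21.25
position: [515.7, -411.7, 178.0]
ee_rot: [0.054, 0.999, -0.001, 0.0]
contact_force: [0.3, -0.1, 1.5]
gripper_width: 60.1
```

Run:
```python
from h import *
go(510,-411,0,-186.2); snap('wrist','w13')
prof('s13',(100,180,20))
```

```text
t 21.25 pos [ 515.7 -411.7  178. ] th 173.82 tilt 0.09 f [ 0.3 -0.1  1.5] w 60.1 tool delta mm [  5.8   0.4 178. ] turn 0.02 rows 4.0 j [-0.43  0.46  0.06  0.   -1.17 -1.25]
t 21.35 tcp chest 22.4 -365.3 180.8 f [-1.2  0.1  0.1]
100 pad+ (257, 299.0) pad- (394, 319.3) lid (101, 117.1)
120 pad+ (200, 156.8) pad- (255, 156.1) lid (1106, 173.5)
140 pad+ None pad- None lid (1122, 308.9)
160 pad+ None pad- None lid None
```

View pics/w13.png

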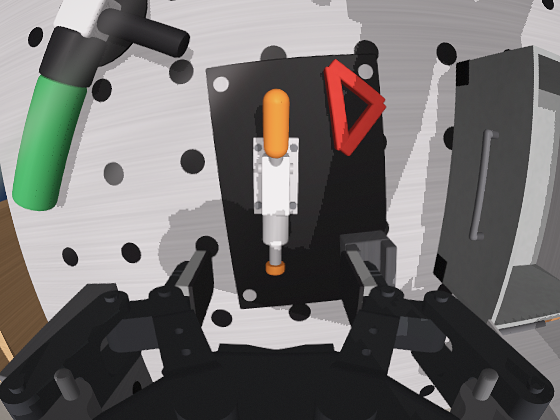

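View pics/s13.png

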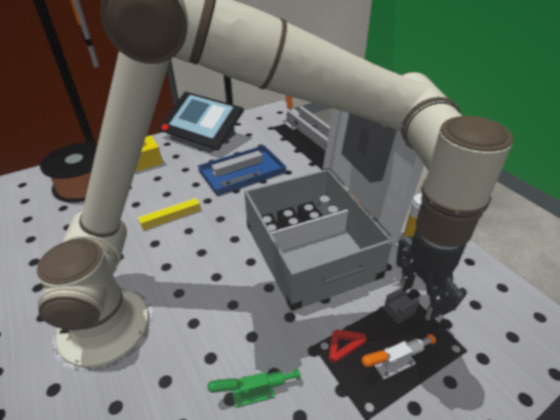

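The clamp is centred between the pads (column 276 in the wrist view), with its handle at the top toward the robot. I descend and grip.

Call:
drive_tool([
  [0.005, 0, 0.04, 0, 0.06],
  [0, 0, 0.045, 0, 0.06],
  [0, 0, 0.045, 0, 0.06],
  [0, 0, 0.03, 0, 0.06],
  [0, 0, 0.015, 0, 0.06],
  [0, 0, 0.003, 0, 0.06],
  [0, 0, 0, 0, 0.06],
  [0, 0, 0, 0, 0.018],
  [0, 0, 0, 0, 0.018],
  [0, 0, 0, 0, 0.018],
  [0, 0, 0, 0, 0.018],
  [0, 0, 0, 0, 0.018],
  [0, 0, 0, 0, 0.018],
])

```text
clock: 22.65
position: [511.1, -410.9, 1.8]
ee_rot: [0.054, 0.999, -0.001, 0.002]
contact_force: [0.5, 0.3, 6.4]
gripper_width: 24.7
```

Call:
drive_tool([
  [0, 0, -0.01, 0, 0.018],
  [0, 0, -0.02, 0, 0.018],
  [0, 0, -0.04, 0, 0.018],
  [0, 0, -0.04, 0, 0.018],
  [0, 0, -0.04, 0, 0.018],
  [0, 0, -0.04, 0, 0.018],
  [0, 0, -0.02, 0, 0.018],
  [0, 0, 0, 0, 0.018],
  [0, 0, 0, 0, 0.018],
])

```text
clock: 23.55
position: [508.7, -409.0, 207.9]
ee_rot: [0.054, 0.999, 0.001, -0.001]
contact_force: [-0.1, 0.7, -4.4]
gripper_width: 25.4
```

Run:
```python
from h import *
t=O+X*0+Y*-63; print('bay',t)
go(*t,230,-187.8); snap('wrist','w14')
im,d=snap('side','s14'); P=pts('side',d); 
# check chest walls: top rim z~135
D=P[...,:2]-O; cx=D@X; cy=D@Y
m=(abs(P[...,2]-135)<4)&(cx>-150)&(cx<150)&(abs(cy)<190); q=np.stack([cx[m],cy[m]],1).astype(np.float32); print('rim',cv2.minAreaRect(q),q.min(0),q.max(0))
m=(abs(P[...,2]-6)<3)&(abs(cx)<135)&(cy<40)&(cy>-170); q=np.stack([cx[m],cy[m]],1).astype(np.float32); print('floor',q.min(0),q.max(0),m.sum())
cv2.imwrite('pics/s14c.png',im[150:420,200:560])
```

```text
bay [ 535.54991894 -109.41711395]
t 23.55 pos [ 508.7 -409.   207.9] th 173.76 tilt 0.19 f [-0.1  0.7 -4.4] w 25.4 tool delta mm [  6.  300.8 -21.3] turn 1.56 rows 6.7 j [-0.43  0.43  0.09 -0.   -1.23 -1.25]
rim ((-0.8175048828125, -0.0729217529296875), (266.7946472167969, 331.88531494140625), 0.23504160344600677) [-134.33058 -165.46716] [133.25597 166.33702]
floor [-134.6151  -168.58806] [125.15931   37.917347] 1764
```

View pics/w14.png

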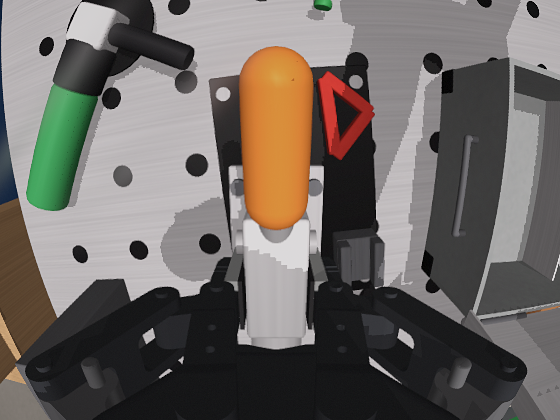

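View pics/s14.png

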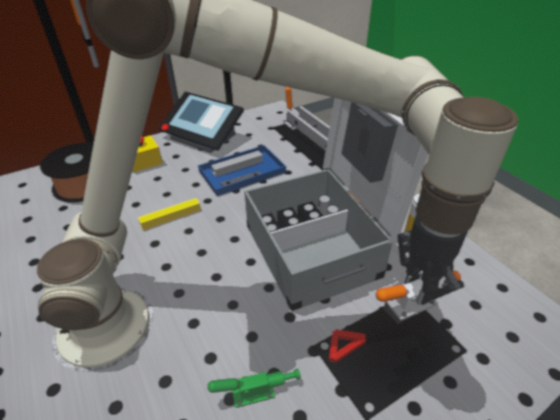

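Clamp is held upright (side view (415,290)), and the chest rim measurement confirms the chest pose to within 1 mm. I carry it over the bay.

Call:
drive_tool([
  [0.001, 0.015, 0, 0, 0.018],
  [0.002, 0.035, 0, 0, 0.018],
  [0.002, 0.035, 0, 0, 0.018],
  [0.002, 0.035, 0, 0, 0.018],
  [0.002, 0.035, 0, 0, 0.018],
  [0.002, 0.035, 0, 0, 0.018],
  [0.002, 0.035, 0, 0, 0.018],
  [0.002, 0.035, 0, 0, 0.018],
  [0.001, 0.025, 0, 0, 0.018],
  [0, 0.016, 0, 1.6, 0.018],
  [0, 0, 0, 0, 0.018],
  [0, 0, 0, 0, 0.018],
])

```text
clock: 24.85
position: [525.6, -108.5, 208.7]
ee_rot: [0.067, 0.998, -0.0, -0.001]
contact_force: [0.4, 0.0, -3.5]
gripper_width: 25.0
```

Run:
```python
from h import *
t=O+X*-10+Y*-63
go(*t,-2,-187.8); snap('wrist','w15')
im,d=snap('side','s15'); P=pts('side',d); D=P[...,:2]-O; cx=D@X; cy=D@Y
B=im.astype(int); m=(B[...,2]>150)&(B[...,0]<90)&(B[...,1]<.75*B[...,2])&(P[...,2]>150)&(abs(cx)<130)&(abs(cy)<170)
q=np.c_[cx[m],cy[m],P[m][:,2]]; print('orange',q.min(0),q.max(0))
```

```text
t 24.85 pos [ 525.6 -108.5  208.7] th 172.28 tilt 0.12 f [ 0.4  0.  -3.5] w 25.0 tool delta mm [ -0.4   0.5 210.7] turn 0.08 rows 4.7 j [ 0.1   0.23 -0.2  -0.   -1.14 -1.8 ]
orange [-99.90784321 -75.66658736 247.64941623] [ 79.72439191 -58.32571493 291.28307474]
```

View pics/w15.png

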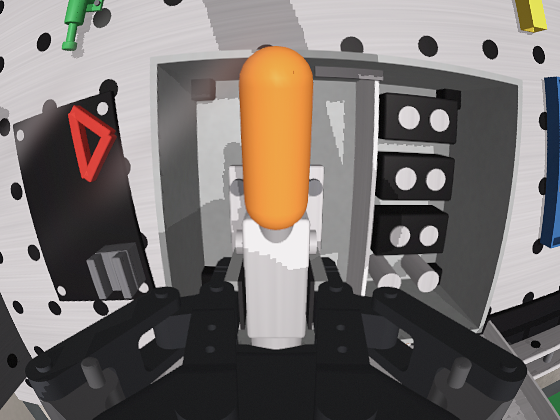

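View pics/s15.png

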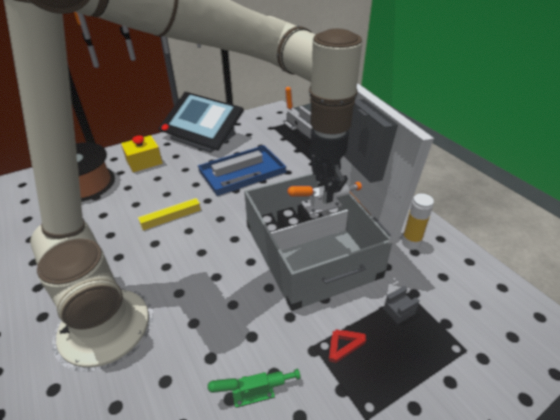

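Clamp spans chest x −100 to +80, y about −67, clear of the walls and divider. I lower it.

Call:
drive_tool([
  [0, 0, 0.02, 0, 0.018],
  [0, 0, 0.035, 0, 0.018],
  [0, 0, 0.035, 0, 0.018],
  [0, 0, 0.035, 0, 0.018],
  [0, 0, 0.035, 0, 0.018],
  [0, 0, 0.025, 0, 0.018],
  [0, 0, 0.012, 0, 0.018],
  [0, 0, 0.006, 0, 0.018],
  [0, 0, 0, 0, 0.018],
])

```text
clock: 25.85
position: [526.7, -109.5, 6.6]
ee_rot: [0.068, 0.998, -0.0, 0.0]
contact_force: [-0.7, 0.3, -3.0]
gripper_width: 24.9
```

Call:
drive_tool([
  [0, 0, 0.002, 0, 0.018],
  [0, 0, 0.002, 0, 0.018],
  [0, 0, 0.001, 0, 0.018],
  [0, 0, 0, 0, 0.018],
])

```text
clock: 26.25
position: [526.6, -109.0, 2.0]
ee_rot: [0.068, 0.998, 0.0, 0.0]
contact_force: [0.3, -0.3, -3.3]
gripper_width: 25.0
```

Call:
drive_tool([
  [0, 0, 0.001, 0, 0.018],
  [0, 0, 0.001, 0, 0.018],
  [0, 0, 0, 0, 0.018],
])

```text
clock: 26.55
position: [526.2, -109.0, -0.5]
ee_rot: [0.068, 0.998, -0.0, -0.0]
contact_force: [-0.8, -0.4, -2.6]
gripper_width: 24.9
```

Call:
drive_tool([
  [0, 0, 0.001, 0, 0.018],
  [0, 0, 0.001, 0, 0.018],
  [0, 0, 0, 0, 0.018],
])

```text
clock: 26.85
position: [526.3, -109.0, -2.1]
ee_rot: [0.068, 0.998, -0.0, -0.0]
contact_force: [-1.9, -0.0, 0.7]
gripper_width: 25.1
```

Contact. I release, rise straight up and clear away.

Call:
drive_tool([
  [0, 0, 0.0003, 0, 0.06],
  [0, 0, 0, 0, 0.06],
  [0, 0, 0, 0, 0.06],
  [0, 0, 0, 0, 0.06],
  [0, 0, -0.01, 0, 0.06],
  [0, 0, -0.03, 0, 0.06],
  [0, 0, -0.05, 0, 0.06],
  [0, 0, -0.05, 0, 0.06],
  [0, 0, -0.05, 0, 0.06],
  [0, 0, -0.05, 0, 0.06],
  [0, 0, -0.03, 0, 0.06],
  [0.04, 0, 0, 0, 0.06],
  [0.04, 0, 0, 0, 0.06],
  [0.02, 0, 0, 0, 0.06],
  [0, 0, 0, 0, 0.06],
  [0, 0, 0, 0, 0.06],
])

```text
clock: 28.45
position: [427.4, -95.5, 268.4]
ee_rot: [0.068, 0.998, 0.0, 0.001]
contact_force: [0.4, 1.1, -0.7]
gripper_width: 60.2
```

Run:
```python
from h import *
go(0,0,0)
im,d=snap('side','s16'); P=pts('side',d); D=P[...,:2]-O; cx=D@X; cy=D@Y
B=im.astype(int); m=(B[...,2]>140)&(B[...,0]<90)&(B[...,1]<.75*B[...,2])&(P[...,2]>20)&(P[...,2]<150)&(abs(cx)<125)&(abs(cy)<160)
q=np.c_[cx[m],cy[m],P[m][:,2]]; print('orange',q.min(0).round(),q.max(0).round())
m=(P[...,2]>46)&(P[...,2]<58)&(abs(cx)<40)&(cy<20)&(cy>-140)&(B.min(-1)>90); q=np.c_[cx[m],cy[m],P[m][:,2]]; print('body top',q.mean(0),q.min(0),q.max(0))
m=(cx>70)&(cx<220)&(cy>-150)&(cy<-70)&(P[...,2]>160)&(P[...,2]<420)&(B.min(-1)>60); q=np.c_[cx[m],P[m][:,2]]; p=np.polyfit(q[:,1],q[:,0],1); print('lid slope',np.pi/2+np.arctan(p[0]),q.min(0),q.max(0))
snap('scene','c16')
cv2.imwrite('pics/s16c.png',cv2.resize(im[100:340,200:470],None,fx=2.8,fy=2.5,interpolation=cv2.INTER_CUBIC))
```

```text
t 28.45 pos [427.4 -95.5 268.4] th 172.21 tilt 0.14 f [ 0.4  1.1 -0.7] w 60.2 tool delta mm [437.1  36.6 267.3] turn None rows 11.4 j [ 0.15  0.01 -0.31  0.   -1.24 -1.86]
orange [-99. -76.  35.] [ 78. -58.  80.]
body top [ -9.15965569 -65.1799414   49.83532676] [-39.67654149 -78.2207688   46.11963983] [ 39.74842334 -49.72085804  56.12984794]
lid slope 1.6431748293675523 [130.79227378 160.30040812] [161.97018408 409.07202664]
```

View pics/s16c.png

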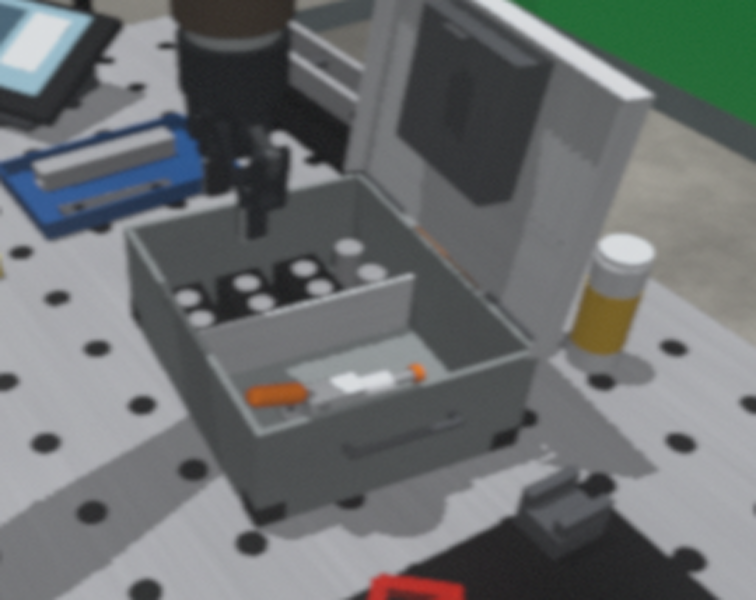

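View pics/c16.png

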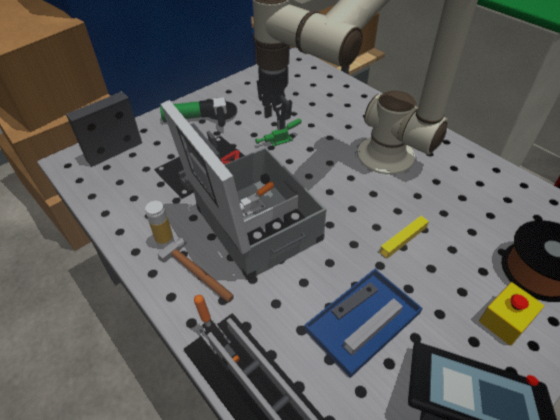

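Clamp stands in the bay (crop (335,385)), the lid is at 1.64 rad and the tube is flat in the tray. One last check of the paddle on the lid's outer face.

Run:
```python
from h import *
im=cv2.imread('pics/c16.png'); d=np.load('pics/c16.npy'); P=pts('scene',d); D=P[...,:2]-O; cx=D@X; cy=D@Y
for lo in range(230,400,15):
    r=[]
    for a_,b_ in ((-40,40),(-160,-80),(80,160)):
        m=(P[...,2]>lo)&(P[...,2]<lo+15)&(cy>a_)&(cy<b_)&(cx>60)&(cx<230); r.append((int(m.sum()),round(float(np.median(cx[m])),1)) if m.sum() else None)
    print(lo,r)
cv2.imwrite('pics/c16c.png',cv2.resize(im[95:230,150:260],None,fx=5,fy=4.4,interpolation=cv2.INTER_CUBIC))
```

```text
230 [(29, 145.5), (25, 144.7), (35, 144.5)]
245 [(36, 146.0), (25, 146.1), (37, 145.8)]
260 [(31, 147.2), (30, 147.4), (43, 147.1)]
275 [(33, 148.5), (23, 148.7), (40, 148.7)]
290 [(34, 149.9), (29, 149.9), (46, 150.0)]
305 [(33, 151.3), (28, 151.4), (43, 151.4)]
320 [(88, 150.4), (29, 152.6), (44, 152.9)]
335 [None, (30, 154.1), (48, 154.0)]
350 [(5, 102.9), (31, 155.5), (46, 155.2)]
365 [(31, 106.5), (29, 157.0), (47, 156.8)]
380 [(181, 121.2), (37, 158.1), (58, 158.2)]
395 [(288, 149.0), (222, 149.1), (346, 148.7)]
```

View pics/c16c.png

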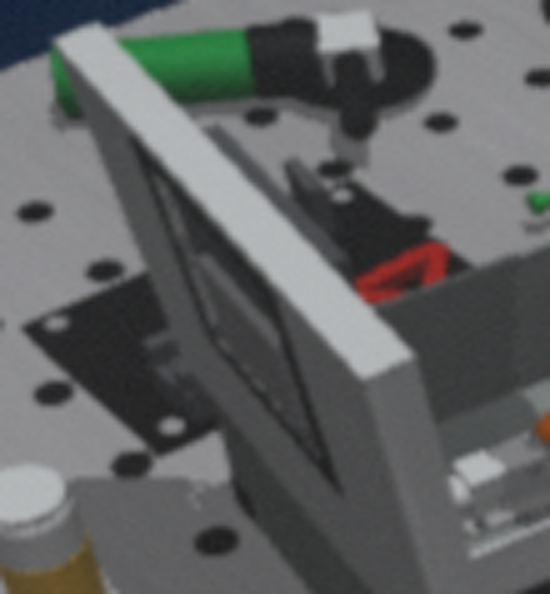

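The paddle surface is flush with the lid (same cx in the profile up to the lip), so it has sprung back. I hand in.

```bash
python3 -c "
from bench import arm
arm.job_done(); print(arm.read_state()['clock'])"
```

```text
the job is handed in; nothing more can be done
the job is handed in; nothing more can be done
```

I handed the job in after about 28.5 s of robot time. The tube is in the tray, the lid is open and the clamp is standing in the empty bay. No verdict is reported, so the results below are my own measurements.

**What I did**
- **Tube:** I laid it flat in the tray at world (543, 415) mm, top at z about 34 mm, and let it go.
- **Latch and lid:** The tool only points down, so I pressed the shut fingers against the paddle's lip and lifted it by friction. It tripped at about 0.44 rad with the lid still shut. I then followed the lip around the hinge until the springs took the lid open, and withdrew upward.
- **Clamp:** I carried it over and released it on contact in the bay.

**Last checks before hand-in**
- **Lid and paddle:** Lid at about 1.64 rad, paddle flush.
- **Clamp:** Upright at chest x of about -9 mm, y of about -65 mm. The top of its grip is at z 80 mm, as it should be when standing on the bay floor.
- **Arm:** Clear of everything.
- **Bystanders:** They look unmoved in the images. I did not measure their shifts numerically.

**What disagreed**
- The cameras put the fingertips about 24–26 mm higher than the reported TCP. My first closing on the tube therefore missed it harmlessly above; I corrected for that and the second grip held.
- While I pushed on the lip, the wrist showed up to about 27 N, including a sideways part of about 10 N that I did not explain.

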